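# Recharge the pantry's moisture absorbers in the drying dock

## Robot

A 7-joint arm with a two-finger parallel gripper is mounted at the origin on the work surface. World frame = base frame: x ahead of the robot, y to its left, z up, the work surface at z = 0. Lengths are in m, angles in degrees, forces in N, time in s.
With the tool pointing down it reaches from about 0.425 to 0.875 m from the base axis. Payload 4.7 kg.
Tool frame: the origin (TCP) lies at the centre of the arm's flange, where the gripper is bolted on; the fingertips stand 182 mm ahead of it and the grasp point (between the pads) lies 164 mm ahead of it (env.grip_depth is the distance from the TCP to the grasp point, in m); z points along the fingers, y is the line along which they close (so a half turn about z gives the same grasp; the last joint's range is limited). The gripper opens to 87 mm and grips with 3 to 60 N. Pads are 19 mm wide; open, the fingers measure 117 mm over their backs; the gripper's body (75 mm by 190 mm) begins 51 mm behind the grasp point.
Start: joints at [76.839, 18.392, -4.016, 83.108, 1.295, 78.541, -3.26], TCP at [0.157, -0.631, 0.405] pointing down, gripper open.
Joint ranges: [-163.93, 163.93], [-17.29, 119.83], [-79.2, 71.16], [3.27, 140.29], [-89.18, 269.18], [5.43, 117.66], [-154.24, 154.24]. Speed limits (degrees/s): [147.25, 147.25, 180, 180, 180, 180, 180].

## Interface

Orientations are given as [roll, pitch, yaw] about the fixed x, y, z axes, in that order (R = Rz(yaw) Ry(pitch) Rx(roll)).
In Python, from cell import env gives the robot as it stands. The module is installed in compiled form; this text tells all that it offers.
- The arm moves only by the tool send_rows, never from a script. Its arguments are lists of equal length, an entry for each row: "xyz": the shift along the tool's x, y, z in m, a list of three; "rotation": the turn, a rotation vector about the tool's x, y, z in rad, a list of three; "jaw": the opening, from 0 (shut) to 1 (fully open). A call has 1 to 20 rows; each row shifts and turns the commanded pose from where the row before left it, along the tool's axes as they then stand; what a row does not reach is not made up. A row lasts 1/10 s, in which the tool goes at most 50 mm and 8.59 degrees, less where a joint would pass 70% of its speed; a pose out of reach is approached as far as the arm can. A call is refused whole if a number of a shift passes 0.05 or a number of a turn 0.15, either way. A call with a gripper value outside its range is refused whole. The fingers move at their own pace and stop on an object; "newtons" is the grip in N (left out, the last holds). Time passes only in rows, so rows that do not move let the fingers close. It gives the time, the measured TCP pose, the force, the opening and the grip force at its end, in the units of the state.
- env.get_obs(): the state, without advancing time (a new reading comes with each control period).
- env.read_camera(name): name is "scene" or "top"; returns a dict with "image" (480x640x3 uint8, blue, green, red), "fx", "fy", "cx", "cy" (pixels), "R" (3x3) and "t" (3): a world point X has camera coordinates R X + t. Camera axes: x right, y down, z forward; pixel columns grow to the right and rows downward; lengths in m; the calibration is good to about 2 mm. A picture is of the moment at which its call begins. There is no depth.
- env.sign_off(): hands the job in; it is judged then, once.
The state is a dict: "time_s": time; "qpos": joint angles; "joint_velocities": joint speeds; "effort": joint torques, N m; "tool_pos": TCP position; "tool_rot": TCP orientation; "force": force on the tool from outside, world axes, zero at the start; "wrist_torque": the same for the moment, N m; "grip_width": finger opening in m; "grasp_force": force on a finger pad.
Only numpy, scipy, OpenCV 4.12 (cv2) and the standard library are available. Lean on these libraries where they do the work, as an engineer would, in place of code of your own. Each camera call takes 0.05 s, during which the arm holds its last target. There are 200 camera calls.

## Task

Recharge the pantry's moisture absorbers in the drying dock: first swing the vent lever onto its closed stop, and leave it shut while you slide every flat cassette fully home into a slot of its own, grip tab outwards, and stand every round tin flat on the raised warming rail. When all of them are loaded, swing the vent lever open until it lies in line with the flat pointer. Leave everything else on the shelf where it is.

Things in the scene. Friction and masses are not known exactly. Their poses are not given: they have to be found in the camera images.
- dock: Fixed low white drying dock, perhaps turned a little. Origin on the table (z = 0); +x points away from the robot. A 6 mm high apron, the slots' floor, spans x = -175 mm to the slots' end wall at x = 0. Slot mouths at x = -60 mm (tapered wall noses to -66), facing the robot. Block 30 mm high behind the slots (x = 0 to 60), pod 30 mm high at y = 65 to 195 mm; slots and rail lie at y = -163 to 65.
- slot1 (a point): Slot 1 of 3, counted from the dock's -y end, 74 mm apart; dock axes. Point on the slot floor, 6 mm above the table, where a cassette's origin lies when fully home; cassettes go in along +x, any in any slot. Slot 62 mm wide, 60 mm deep, 12 mm high; mouth 5 mm to -x of this point; open on top but for 6 mm wide side lips (tops 24 mm above the table), so entry is edgewise only.
- slot2 (a point): Slot 2 of 3, counted from the dock's -y end, 74 mm apart; dock axes. Point on the slot floor, 6 mm above the table, where a cassette's origin lies when fully home; cassettes go in along +x, any in any slot. Slot 62 mm wide, 60 mm deep, 12 mm high; mouth 5 mm to -x of this point; open on top but for 6 mm wide side lips (tops 24 mm above the table), so entry is edgewise only.
- slot3 (a point): Slot 3 of 3, counted from the dock's -y end, 74 mm apart; dock axes. Point on the slot floor, 6 mm above the table, where a cassette's origin lies when fully home; cassettes go in along +x, any in any slot. Slot 62 mm wide, 60 mm deep, 12 mm high; mouth 5 mm to -x of this point; open on top but for 6 mm wide side lips (tops 24 mm above the table), so entry is edgewise only.
- rail_mid (a point): Centre of the top face of the raised warming rail, an aluminium bar 40 mm wide (x) and 210 mm long (y), top 52 mm above the table and 22 mm above the block that it stands on; same axes as the dock. Three tins fit side by side at a pitch of 70 mm.
- vent (a joint): Vent lever angle in rad. The lever swings level about a vertical hinge on the pod: at 0 it lies on its closed stop and points along dock +y; growing values turn it counterclockwise from above (1.57 points along dock -x), up to 1.9. It has some friction (about 1.5 N at the knob) and stays where it is left.
- vent_hinge (a point): Point on the vent lever's vertical hinge axis, 50 mm above the table; fixed to the dock, same axes as the dock.
- vent_knob (a point): Middle of the grip on the upright round black knob at the free end of the steel lever, 65 mm from the hinge axis, 78 mm above the table. The knob is 20 mm in diameter and spans heights 50 to 95 mm. The point's y axis points along the lever, away from the hinge.
- pointer (a joint): Angle in rad of the flat black pointer on the pod's top, about the same hinge and with the same zero and direction as the vent lever. It shows the wanted lever setting; it cannot be moved by touch and differs from start to start (0.6 to 1.5).
- pointer_tip (a point): Arrow tip of the flat pointer, 88 mm from the hinge axis, 34 mm above the table; its y axis points along the pointer, away from the hinge.
- cassette1: Flat grey moisture-absorber cassette (two or three present, all alike): plate 110 mm long (x) x 56 mm wide (y) x 5 mm thick, with an upright grip tab near its -x end, 10 mm thick (x), 54 mm wide (y), 5 to 55 mm above the underside, centred at x = -40 mm. Origin: centre of the plate's underside; +x leads into the slot, the tab (too wide for the slot) stays outside. About 0.12 kg. Starts flat.
- cassette2: Flat grey moisture-absorber cassette (two or three present, all alike): plate 110 mm long (x) x 56 mm wide (y) x 5 mm thick, with an upright grip tab near its -x end, 10 mm thick (x), 54 mm wide (y), 5 to 55 mm above the underside, centred at x = -40 mm. Origin: centre of the plate's underside; +x leads into the slot, the tab (too wide for the slot) stays outside. About 0.12 kg. Starts flat.
- cassette3: Flat grey moisture-absorber cassette (two or three present, all alike): plate 110 mm long (x) x 56 mm wide (y) x 5 mm thick, with an upright grip tab near its -x end, 10 mm thick (x), 54 mm wide (y), 5 to 55 mm above the underside, centred at x = -40 mm. Origin: centre of the plate's underside; +x leads into the slot, the tab (too wide for the slot) stays outside. About 0.12 kg. Starts flat.
- tin1: Flat round aluminium desiccant tin (two or three are present, all alike), 56 mm in diameter, 28 mm high, about 0.11 kg. Origin: centre of its underside, z up. Starts lying flat on its underside.
- tin2: Flat round aluminium desiccant tin (two or three are present, all alike), 56 mm in diameter, 28 mm high, about 0.11 kg. Origin: centre of its underside, z up. Starts lying flat on its underside.
- tin3: Flat round aluminium desiccant tin (two or three are present, all alike), 56 mm in diameter, 28 mm high, about 0.11 kg. Origin: centre of its underside, z up. Starts lying flat on its underside.
- tea_caddy: Bystander, not to be moved: copper-toned steel tea caddy, 88 mm diameter, 129 mm high.
- pepper_grinder: Bystander, not to be moved: glass pepper grinder with steel top, 56 mm diameter, 130 mm high.
- jar_opener: Bystander, not to be moved: flat round dark silicone jar opener, 100 mm diameter, 6 mm thick.
- peg_tub: Bystander, not to be moved: white plastic tub, 90 mm diameter, 75 mm high.
- scoop: Bystander, not to be moved: wooden spoon-shaped scoop, 150 mm long, lying flat.
Not all that is in view belongs to the job. Leave any blue look-alike of the cassette2 alone.

How it is judged:
By the outcome, as a careful person would: the job done as asked, in the order asked, and still so for the second after the job is handed in, with the robot touching nothing.
Of cassette1, cassette2, cassette3 only 2 to 3 are there at a start; the rules pass over those that are not, and their reading is None.
Of tin1, tin2, tin3 only 2 to 3 are there at a start; the rules pass over those that are not, and their reading is None.
At some moment in a run one of cassette1, cassette2, cassette3 may be knocked a few centimetres aside while the robot is not near it.
Once in a run the grip may slacken for a moment while it holds something.
It also fails if it takes over 210 s, if anything falls off the work surface, if the arm or the gripper's body presses on something with over 40 N, if the wrist force passes 120 N, or if a joint passes its speed limit or range.

## Working session

There is one attempt and no reset: what is moved stays moved. The work goes in short steps, Python scripts to look and compute and a tool call to move; the robot and the scene stay as the last step left them, time stands still between calls to the robot, and variables do not carry over. Pictures are saved under pics/ and viewed, at most 16 in all, crops included, and the job is handed in when it is done.

Besides the shell and the picture viewer there is one more tool, called after "Call:" by a JSON object that holds its "op" and its "data". send_rows: Moves the arm, as the interface text tells. Its arguments: {"type":"object","properties":{"xyz":{"type":"array"},"rotation":{"type":"array"},"jaw":{"type":"array"},"newtons":{"type":"number"}},"required":["xyz","rotation","jaw"]}

```bash
mkdir -p pics; cat > h.py <<'E'
import numpy as np, cv2
from cell import env
def cam(n): 
    c=env.read_camera(n); c['R']=np.array(c['R']); c['t']=np.array(c['t']); return c
def ray(c,u,v,z):
    C=-c['R'].T@c['t']; d=c['R'].T@np.array([(u-c['cx'])/c['fx'],(v-c['cy'])/c['fy'],1.])
    return C+d*(z-C[2])/d[2]
def proj(c,X):
    p=c['R']@np.array(X)+c['t']; return np.array([c['fx']*p[0]/p[2]+c['cx'],c['fy']*p[1]/p[2]+c['cy']])
E
python3 - <<'E'
from h import *
for n in ('scene','top'):
    c=cam(n); cv2.imwrite(f'pics/{n}0.png',c['image']); print(n,c['fx'],c['cx'],c['cy'],-c['R'].T@c['t']); print(c['R'].round(3))
print(env.get_obs())
E
```

```text
scene 542.7372877282586 321.741184084492 247.48937147897644 [1.20563238 0.37326664 1.43136443]
[[-0.494  0.869 -0.01 ]
 [ 0.751  0.421 -0.508]
 [-0.437 -0.259 -0.861]]
top 488.9876958504955 316.9075306417326 247.42171570033614 [ 0.41921138 -0.03222142  1.26655919]
[[ 0.009 -1.     0.007]
 [-0.995 -0.01  -0.095]
 [ 0.095 -0.006 -0.995]]
{'time_s': 0.1, 'qpos': array([76.8392205 , 18.43395102, -4.01651153, 83.16766107,  1.29614365,
       78.54303732, -3.25986542]), 'joint_velocities': array([-0.01232773, -0.07336373, -0.08590328, -0.12215166, -0.05053743,
        0.01917881,  0.00594775]), 'effort': array([ 4.25041480e-05, -4.92567515e+01, -4.05664165e-01, -3.13397563e+01,
       -6.42011594e-02,  3.94302537e-02,  5.25258838e-05]), 'tool_pos': array([ 0.15683236, -0.63059929,  0.40378274]), 'tool_rot': array([-1.79900654e+02,  6.39307139e-03,  1.39716667e+01]), 'force': array([ 0.0065584 , -0.06939486,  0.022741  ]), 'wrist_torque': array([ 0.00587434, -0.01402587,  0.01068584]), 'grasp_force': 0.0, 'grip_width': 0.08705592969483787}
```

View pics/scene0.png

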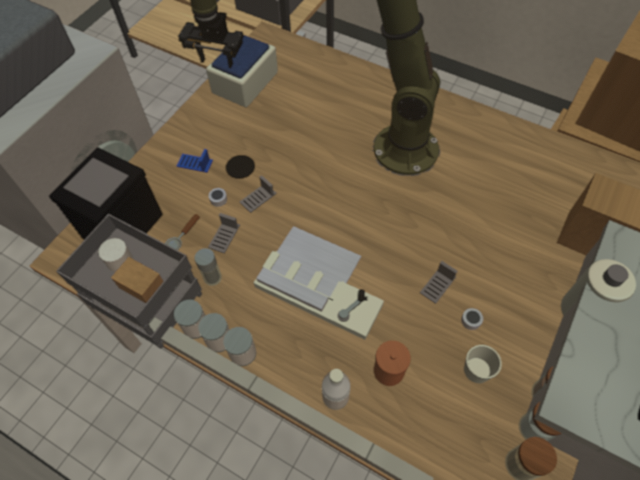

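View pics/top0.png

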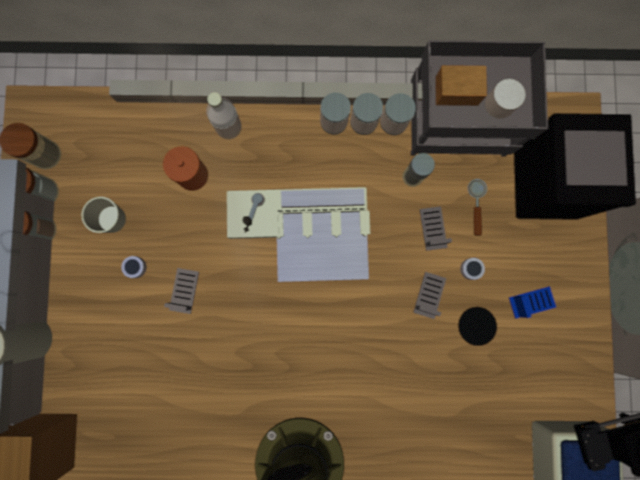

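The scene picture shows the dock at about (320,280). The top picture shows it at (300,225), with three grey cassettes at top (434,228), (430,295) and (183,290), and a blue look-alike at (532,302). There are two tins at (473,268) and (133,267). The round things that aren't tins are the jar opener (477,326), tub (101,214), caddy (182,167) and grinder (419,167). Next I'll enlarge to confirm these and read the lever.

```bash
python3 - <<'E'
from h import *
t=cv2.imread('pics/top0.png'); s=cv2.imread('pics/scene0.png')
cv2.imwrite('pics/c1.png',np.hstack([cv2.resize(t[180:290,220:380],None,fx=5,fy=5,interpolation=2)]))
a=cv2.resize(s[270:340,300:400],(400,280),interpolation=2); b=cv2.resize(t[200:330,400:560],(400,325),interpolation=2)[:300]
d=cv2.resize(t[250:320,110:210],(400,280),interpolation=2); e=cv2.resize(s[140:260,170:290],(400,400),interpolation=2)[:280]
b=cv2.resize(b,(400,280))
cv2.imwrite('pics/c2.png',np.vstack([np.hstack([a,b]),np.hstack([d,e])]))
c=cam('top')
hsv=cv2.cvtColor(t,cv2.COLOR_BGR2HSV)
# non wood: wood hue ~10-20 with high saturation
m=((hsv[...,1]<70)).astype(np.uint8)
m[:150]=0;m[340:]=0;m[:,:60]=0;m[:,510:]=0
m=cv2.morphologyEx(m,cv2.MORPH_CLOSE,np.ones((3,3)))
for k in cv2.findContours(m,0,1)[0]:
    if cv2.contourArea(k)>60:
        r=cv2.minAreaRect(k); print(np.round(r[0],1),np.round(r[1],1),round(r[2],1),ray(c,*r[0],0.006)[:2].round(3), cv2.boxPoints(r).round(0).tolist())
E
```

```text
[477.  323.5] [31. 36.] 90.0 [ 0.348 -0.452] [[459.0, 308.0], [495.0, 308.0], [495.0, 339.0], [459.0, 339.0]]
[431.4 295.5] [26.1 42.3] 15.9 [ 0.418 -0.336] [[413.0, 312.0], [425.0, 272.0], [450.0, 279.0], [438.0, 319.0]]
[181.3 290.1] [26.5 43.1] 11.3 [0.426 0.306] [[164.0, 309.0], [173.0, 266.0], [199.0, 272.0], [190.0, 314.0]]
[472.5 268. ] [23. 22.] 0.0 [ 0.49  -0.443] [[461.0, 279.0], [461.0, 257.0], [484.0, 257.0], [484.0, 279.0]]
[133. 267.] [22. 24.] 90.0 [0.484 0.432] [[121.0, 256.0], [145.0, 256.0], [145.0, 278.0], [121.0, 278.0]]
[435.  227.6] [41.9 25.4] 79.7 [ 0.594 -0.348] [[419.0, 209.0], [444.0, 205.0], [451.0, 246.0], [426.0, 250.0]]
[102.5 214.5] [35. 43.] 90.0 [0.62  0.517] [[81.0, 197.0], [124.0, 197.0], [124.0, 232.0], [81.0, 232.0]]
[298.3 234.8] [ 92.8 142.6] 88.5 [0.572 0.008] [[226.0, 190.0], [368.0, 187.0], [371.0, 279.0], [228.0, 283.0]]
[478.5 190.6] [25.  18.9] 59.7 [ 0.693 -0.463] [[464.0, 185.0], [480.0, 175.0], [493.0, 197.0], [477.0, 206.0]]
[456.5 167. ] [ 34. 105.] 90.0 [ 0.756 -0.406] [[404.0, 150.0], [509.0, 150.0], [509.0, 184.0], [404.0, 184.0]]
```

View pics/c1.png

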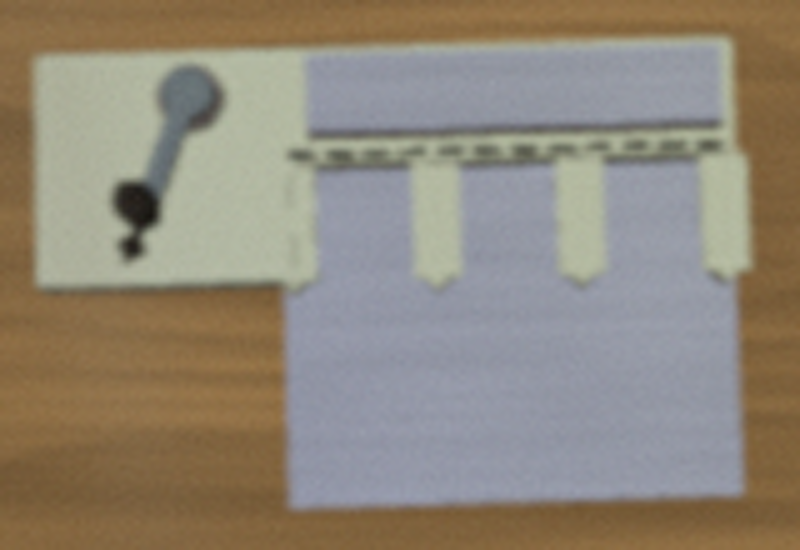

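View pics/c2.png

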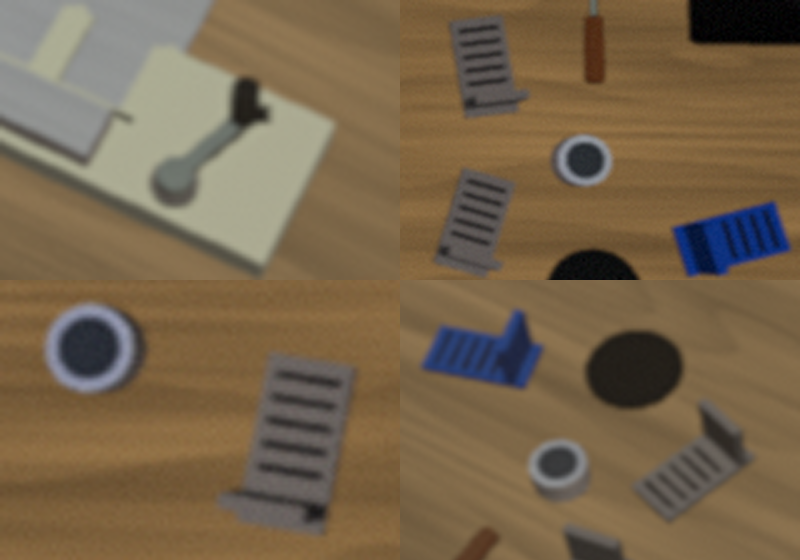

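The crops confirm it: three grey cassettes with upright tabs, the blue one is the look-alike, and there are two silver tins. The lever's hinge is at top pixel (257.6,198.4), its knob at about (247,221), and the pointer tip at about (246,231). Next I'll fit the dock and compute the lever grasp.

```bash
cat >> h.py <<'E'
from scipy.optimize import least_squares
def fitpose(c,pts,uv,guess):
    "planar pose (x,y,yaw) from corner points with known local coordinates"
    pts=np.array(pts)
    def W(p):
        s,k=np.sin(p[2]),np.cos(p[2]); return pts@np.array([[k,s,0],[-s,k,0],[0,0,1]])+[p[0],p[1],0]
    f=lambda p:np.concatenate([proj(c,X)-q for X,q in zip(W(p),uv)])
    r=least_squares(f,guess); return r.x,r.fun.reshape(-1,2)
def plan(xy,z,yaw):
    "numbers for a move: yaw turn first (rotation z), then shift in tool axes; z,xy are of the grasp point"
    o=env.get_obs(); p=np.array(o['tool_pos']); y0=np.radians(o['tool_rot'][2])
    d=np.radians((yaw-np.degrees(y0)+90)%180-90); y=y0+d; dx,dy=np.array(xy)-p[:2]
    print('turn z %.3f | then shift x %.4f y %.4f z %.4f'%(-d,dx*np.cos(y)+dy*np.sin(y),dx*np.sin(y)-dy*np.cos(y),p[2]-z-env.grip_depth))
E
python3 - <<'E'
from h import *
c=cam('top'); g=cv2.cvtColor(c['image'],cv2.COLOR_BGR2GRAY)
P=[(-175,65,6),(-175,-163,6),(-66,-86,24),(-66,-12,24),(60,195,30),(60,-163,30)]
uv=np.array([(290,507),(743,494),(437,290),(582,287),(36,56),(733,38)],np.float32)
uv[2:4]=[(582,287),(437,290)]
uv=uv/5+[220,180]-0.4; uv=uv.astype(np.float32)
sp=cv2.cornerSubPix(g,uv.reshape(-1,1,2).copy(),(3,3),(-1,-1),(3,30,.01)).reshape(-1,2)
print((sp-uv).round(1).tolist())
for q in(uv,sp):
    x,f=fitpose(c,np.array(P)/1000,q,[.63,.05,0]); print(x[:2].round(4),np.degrees(x[2]).round(2),f.round(2).tolist())
h=ray(c,257.3,198.0,.057);k=ray(c,246.9,220.3,.095);t=ray(c,246,231.4,.034)
print('hinge',h,'knob',k,'tip',t,np.linalg.norm(k[:2]-h[:2]),np.linalg.norm(t[:2]-h[:2]))
print('rail corners',[ray(c,u/5+219.6,v/5+179.6,.052)[:2].round(4) for u,v in((305,55),(722,45),(310,133),(722,123))])
E
```

```text
[[-0.0, 0.20000000298023224], [-0.10000000149011612, 0.10000000149011612], [0.0, 0.0], [0.30000001192092896, -1.399999976158142], [-0.20000000298023224, 0.10000000149011612], [-0.5, -0.20000000298023224]]
[ 0.6284 -0.0025] 1.81 [[1.14, 0.06], [-0.9, 0.68], [0.64, -0.12], [0.73, -0.1], [-0.8, -0.63], [-0.82, 0.11]]
[ 0.6288 -0.0022] 1.91 [[1.16, -0.3], [-0.84, 0.26], [0.58, -0.36], [0.34, 1.15], [-0.74, -0.77], [-0.5, 0.02]]
hinge [0.65736249 0.11050804 0.057     ] knob [0.5949552  0.13000589 0.095     ] tip [0.57564619 0.14008801 0.034     ] 0.06538223330029624 0.08690528543855812
rail corners [array([0.6779, 0.0528]), array([ 0.6853, -0.1577]), array([0.6381, 0.0496]), array([ 0.6454, -0.1577])]
```

```bash
python3 - <<'E'
from h import *
c=cam('top')
def R(u,v,z): return ray(c,u/5+219.6,v/5+179.6,z)[:2]
a=np.radians(1.85); M=np.array([[np.cos(a),np.sin(a)],[-np.sin(a),np.cos(a)]])
print('in frame rotated by yaw, origin (.6286,-.0023)')
for n,P in dict(tipA=(437,291,.024),rootA=(437,165,.024),tipB=(582,287,.024),rootB=(581,161,.024),tip0=(300,291,.024),tip3=(725,281,.024),
  apL=(290,507,.006),apR=(743,494,.006),backL=(36,56,.03),frontL=(38,288,.03),backR=(733,38,.03),railBL=(305,55,.052),railBR=(722,45,.052),railFL=(310,133,.052),railFR=(722,123,.052)).items():
    w=R(*P); print(n,w.round(4),(M@(w-[.6286,-.0023])*1000).round(1))
s=cam('scene'); g=cv2.cvtColor(s['image'],cv2.COLOR_BGR2GRAY)
cv2.imwrite('pics/s5.png',cv2.resize(s['image'][225:340,250:390],None,fx=5,fy=5,interpolation=2))
plan(ray(c,246.9,220.3,.095)[:2],.08,np.degrees(np.arctan2(.13-.1105,.595-.6574))+90)
E
```

```text
in frame rotated by yaw, origin (.6286,-.0023)
tipA [ 0.562  -0.0147] [-67.  -10.2]
rootA [ 0.6272 -0.014 ] [ -1.8 -11.6]
tipB [ 0.5648 -0.0889] [-66.6 -84.5]
rootB [ 0.63  -0.088] [ -1.4 -85.7]
tip0 [0.5613 0.0553] [-65.4  59.8]
tip3 [ 0.5686 -0.1621] [ -65.1 -157.8]
apL [0.4515 0.0599] [-175.    67.9]
apR [ 0.4604 -0.1732] [-173.6 -165.4]
backL [0.6806 0.1922] [ 58.2 192.8]
frontL [0.5608 0.188 ] [-61.6 192.4]
backR [ 0.6938 -0.1656] [  59.9 -165.3]
railBL [0.6779 0.0528] [51.  53.5]
railBR [ 0.6853 -0.1577] [  51.6 -157.1]
railFL [0.6381 0.0496] [11.2 51.6]
railFR [ 0.6454 -0.1577] [  11.7 -155.8]
turn z -1.024 | then shift x 0.8568 y 0.1912 z 0.1609
```

View pics/s5.png

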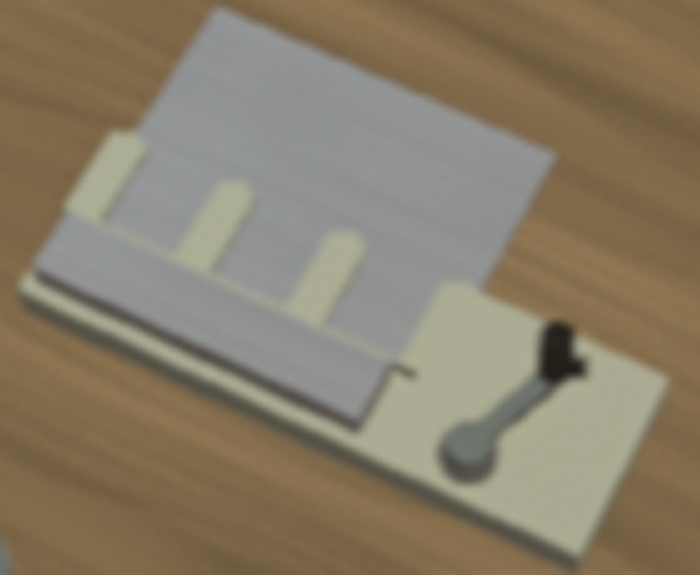

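The scene crop agrees with the top view: the knob is at about (557,345) in the crop, with the pointer just beyond it. Now I'll move to the lever.

Call:
{"op": "send_rows", "data": {"xyz": [[0.038,0.0094,0],[0.038,0.0094,0],[0.038,0.0094,0],[0.038,0.0094,0],[0.038,0.0094,0],[0.038,0.0094,0],[0.038,0.0094,0],[0.038,0.0094,0],[0.038,0.0094,0],[0,0,0],[0,0,0],[0,0,0],[0,0,0],[0,0,0],[0,0,0],[0,0,0],[0,0,0],[0,0,0],[0,0,0],[0,0,0]], "rotation": [[0,0,0],[0,0,0],[0,0,0],[0,0,0],[0,0,0],[0,0,0],[0,0,0],[0,0,0],[0,0,0],[0,0,-0.144],[0,0,-0.144],[0,0,-0.144],[0,0,-0.144],[0,0,-0.144],[0,0,-0.144],[0,0,-0.144],[0,0,-0.144],[0,0,-0.144],[0,0,-0.144],[0,0,-0.144]], "jaw": [0.6,0.6,0.6,0.6,0.6,0.6,0.6,0.6,0.6,0.6,0.6,0.6,0.6,0.6,0.6,0.6,0.6,0.6,0.6,0.6]}}

```text
time_s: 2.3
tool_pos: [0.5091, -0.6304, 0.4044]
tool_rot: [-180.0, -0.0, 105.1]
force: [-0.2, 0.0, -0.5]
grip_width: 0.0523
grasp_force: 0.0
```

Call:
{"op": "send_rows", "data": {"xyz": [[0,0,0],[0,0,0],[0,0,0],[0,0,0],[0,0,0],[0,0,0],[0,0,0],[0.008,0.046,0],[0.008,0.046,0],[0.008,0.046,0],[0.008,0.046,0],[0.008,0.046,0],[0.008,0.046,0],[0.008,0.046,0],[0.008,0.046,0],[0.008,0.046,0],[0.008,0.046,0],[0.008,0.046,0],[0.008,0.046,0],[0.008,0.046,0]], "rotation": [[0,0,-0.144],[0,0,-0.144],[0,0,-0.144],[0,0,-0.144],[0,0,-0.144],[0,0,-0.144],[0,0,-0.144],[0,0,0],[0,0,0],[0,0,0],[0,0,0],[0,0,0],[0,0,0],[0,0,0],[0,0,0],[0,0,0],[0,0,0],[0,0,0],[0,0,0],[0,0,0]], "jaw": [0.6,0.6,0.6,0.6,0.6,0.6,0.6,0.6,0.6,0.6,0.6,0.6,0.6,0.6,0.6,0.6,0.6,0.6,0.6,0.6]}}

```text
time_s: 4.3
tool_pos: [0.5899, -0.0271, 0.4049]
tool_rot: [-180.0, 0.0, 162.4]
force: [0.3, -1.1, -0.7]
grip_width: 0.0527
grasp_force: 0.0
```

```bash
python3 - <<'E'
s=open('h.py').read()
i=s.index('    d=np.radians((yaw')
j=s.index('y=y0+d;',i)
s=s[:i]+"""    az=np.degrees(np.arctan2(xy[1],xy[0])); yaw=(yaw-az)%180+az   # keeps joint 7 mid range
    d=(np.radians(yaw)-y0+np.pi)%(2*np.pi)-np.pi; """+s[j:]
open('h.py','w').write(s)
E
python3 - <<'E'
from h import *
o=env.get_obs(); print(o['time_s'],o['tool_pos'],o['tool_rot'],o['qpos'].round(1))
plan((.595,.130),.08,162.7)
E
```

```text
4.3 [ 0.58991262 -0.02706284  0.40494623] [-1.79964758e+02  4.04512806e-02  1.62448829e+02] [ 40.7  16.9 -48.9  90.6  13.   78.4  62.8]
turn z -0.004 | then shift x 0.0418 y 0.1515 z 0.1614
```

Call:
{"op": "send_rows", "data": {"xyz": [[0.0105,0.038,0],[0.0105,0.038,0],[0.0105,0.038,0],[0.0105,0.0375,0],[0,0,0.033],[0,0,0.033],[0,0,0.033],[0,0,0.033],[0,0,0.029],[0,0,0],[0,0,0],[0,0,0],[0,0,0],[0,0,0],[0,0,0],[0,0,0]], "rotation": [[0,0,0],[0,0,0],[0,0,0],[0,0,0],[0,0,0],[0,0,0],[0,0,0],[0,0,0],[0,0,0],[0,0,0],[0,0,0],[0,0,0],[0,0,0],[0,0,0],[0,0,0],[0,0,0]], "jaw": [0.6,0.6,0.6,0.6,0.6,0.6,0.6,0.6,0.6,0.6,0,0,0,0,0,0], "newtons": 10}}

```text
time_s: 5.9
tool_pos: [0.596, 0.129, 0.2449]
tool_rot: [179.9, 0.1, 162.5]
force: [0.5, 0.8, 4.1]
grip_width: 0.0199
grasp_force: 10.0
```

Call:
{"op": "send_rows", "data": {"xyz": [[-0.0001,0.004,0],[-0.0001,0.004,0],[-0.0001,0.004,0],[-0.0001,0.004,0],[-0.0001,0.004,0],[-0.0001,0.004,0],[-0.0001,0.004,0],[-0.0001,0.004,0],[0,0,0]], "rotation": [[0,0,0.062],[0,0,0.062],[0,0,0.062],[0,0,0.062],[0,0,0.062],[0,0,0.062],[0,0,0.062],[0,0,0.062],[0,0,0]], "jaw": [0,0,0,0,0,0,0,0,0]}}

```text
time_s: 6.8
tool_pos: [0.6116, 0.1573, 0.2449]
tool_rot: [180.0, -0.1, 134.1]
force: [-3.7, 2.2, 6.9]
grip_width: 0.0196
grasp_force: 10.0
```

Call:
{"op": "send_rows", "data": {"xyz": [[-0.0001,0.004,0],[-0.0001,0.004,0],[-0.0001,0.004,0],[-0.0001,0.004,0],[-0.0001,0.004,0],[-0.0001,0.004,0],[-0.0001,0.004,0],[-0.0001,0.004,0],[-0.0001,0.004,0],[-0.0001,0.004,0],[-0.0001,0.004,0],[-0.0001,0.004,0],[0,0.001,0],[0,0.001,0],[0,0,0]], "rotation": [[0,0,0.062],[0,0,0.062],[0,0,0.062],[0,0,0.062],[0,0,0.062],[0,0,0.062],[0,0,0.062],[0,0,0.062],[0,0,0.062],[0,0,0.062],[0,0,0.062],[0,0,0.06],[0,0,0],[0,0,0],[0,0,0]], "jaw": [0,0,0,0,0,0,0,0,0,0,0,0,0,0,0]}}

```text
time_s: 8.3
tool_pos: [0.6562, 0.1774, 0.2448]
tool_rot: [-180.0, -0.3, 91.7]
force: [-4.3, 5.4, 4.5]
grip_width: 0.0197
grasp_force: 10.0
```

Call:
{"op": "send_rows", "data": {"xyz": [[0,0.001,0],[0,0.001,0],[0,0.001,0],[0,0.001,0],[0,0,0]], "rotation": [[0,0,0],[0,0,0],[0,0,0],[0,0,0],[0,0,0]], "jaw": [0,0,0,0,0]}}

```text
time_s: 8.8
tool_pos: [0.6582, 0.1777, 0.2446]
tool_rot: [-179.6, -0.2, 91.7]
force: [-11.0, 4.7, 10.8]
grip_width: 0.02
grasp_force: 10.0
```

Call:
{"op": "send_rows", "data": {"xyz": [[0,0,0],[0,0,0],[0,0,0],[0,0,-0.04],[0,0,-0.04],[0,0,-0.04],[-0.05,0,-0.02],[-0.05,0,0],[-0.05,0,0],[-0.05,0,0],[-0.05,0,0],[-0.05,0,0],[-0.05,0,0]], "rotation": [[0,0,0],[0,0,0],[0,0,0],[0,0,0],[0,0,0],[0,0,0],[0,0,0],[0,0,0],[0,0,0],[0,0,0],[0,0,0],[0,0,0],[0,0,0]], "jaw": [0.5,0.5,0.5,0.5,0.5,0.5,0.5,0.5,0.5,0.5,0.5,0.5,0.5]}}

```text
time_s: 10.1
tool_pos: [0.6702, -0.1755, 0.3823]
tool_rot: [180.0, 0.1, 91.5]
force: [-0.1, -0.2, 0.8]
grip_width: 0.0436
grasp_force: 0.0
```

```bash
python3 - <<'E'
from h import *
c=cam('top'); cv2.imwrite('pics/top1.png',c['image']); print(env.get_obs()['tool_pos'],env.get_obs()['qpos'].round(1))
t=c['image']
a=cv2.resize(t[185:245,220:290],(490,420),interpolation=2)
g=cv2.resize(t[265:325,405:455],(300,360),interpolation=2)
p=cv2.resize(t[200:260,410:460],(300,360),interpolation=2)
q=cv2.resize(t[260:320,155:205],(300,360),interpolation=2)
o=np.zeros((600,800,3),np.uint8);o=cv2.resize(o,(800,600)); 
a=cv2.resize(a,(280,240)); 
o[:360,:300]=g;o[:360,300:600]=p;o[360:,:280]=a;o[240:600,500:800]=q
cv2.imwrite('pics/c3.png',o)
E
```

```text
[ 0.66902537 -0.18782864  0.3814628 ] [ 32.4  26.7 -27.   77.   12.6  79.1   6.2]
```

View pics/c3.png

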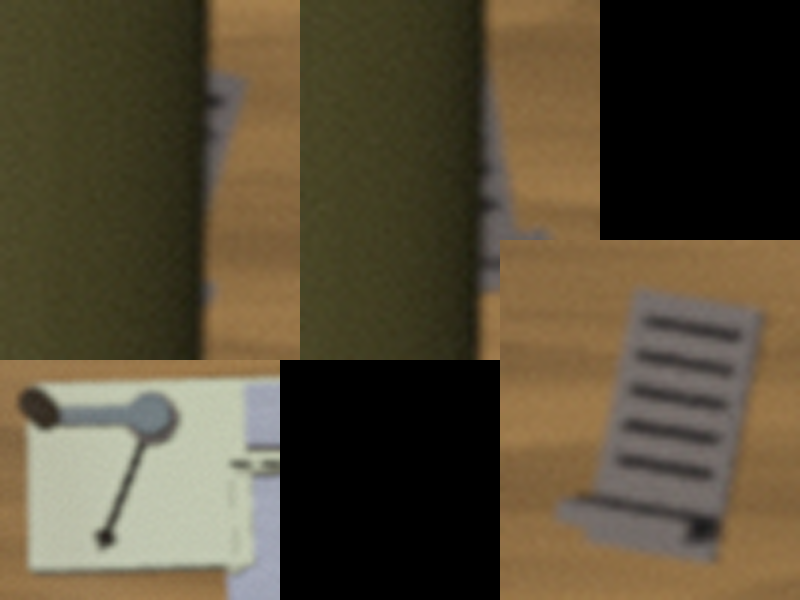

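The lever now points left and the pointer is visible, with its tip at top pixel about (246,230). The arm hides the right-hand cassettes, so I'll move it to the centre and measure everything.

Call:
{"op": "send_rows", "data": {"xyz": [[0.0386,-0.0368,0],[0.0386,-0.0368,0],[0.0386,-0.0368,0],[0.0386,-0.0368,0],[0.0386,-0.0368,0]], "rotation": [[0,0,0],[0,0,0],[0,0,0],[0,0,0],[0,0,0]], "jaw": [0.5,0.5,0.5,0.5,0.5]}}

```text
time_s: 10.65
tool_pos: [0.4918, 0.0046, 0.3821]
tool_rot: [180.0, 0.0, 91.5]
force: [0.3, 0.2, 0.4]
grip_width: 0.0436
grasp_force: 0.0
```

```bash
cat >> h.py <<'E'
def cassettes(c,verbose=0):
    "grey plates in the top view, away from the dock: minAreaRect of the plate mask -> pose"
    t=c['image']; hsv=cv2.cvtColor(t,cv2.COLOR_BGR2HSV); out=[]
    m=(hsv[...,1]<70).astype(np.uint8); m[:195]=0;m[335:]=0;m[:,:140]=0;m[:,470:]=0
    m=cv2.morphologyEx(m,cv2.MORPH_CLOSE,np.ones((3,3)))
    for k in cv2.findContours(m,0,1)[0]:
        if 600<cv2.contourArea(k)<1600:
            P=k[:,0].astype(float)
            p=np.array([ray(c,*q,.005)[:2] for q in P])
            # direction: front part of the plate only (tab is nearer the robot, smaller x)
            r=cv2.minAreaRect(np.float32(p[p[:,0]>p[:,0].min()+.045]*1000)); b=cv2.boxPoints(r)/1000
            e=[b[1]-b[0],b[2]-b[1]]; e=[v*np.sign(v[0]) if abs(v[0])>0 else v for v in e]
            u=max(e,key=lambda v:v[0]/np.linalg.norm(v)); u=u/np.linalg.norm(u); n=np.array([-u[1],u[0]])
            s=p@u; w=(p@n)[s>s.max()-.055]
            mid=(w.max()+w.min())/2; o=u*(s.max()-.055)+n*mid
            out.append((o,np.degrees(np.arctan2(u[1],u[0])),w.max()-w.min(),s.max()-s.min()))
    return out
E
python3 - <<'E'
from h import *
print(env.get_obs()['tool_pos'])
c=cam('top'); cv2.imwrite('pics/top2.png',c['image'])
for o,y,w,l in cassettes(c): print('cass',o.round(4),round(y,1),'w,l',w.round(4),l.round(4), 'tabtop px',proj(c,[*(o-.04*np.array([np.cos(np.radians(y)),np.sin(np.radians(y))])),.055]).round(1))
s=cam('scene'); cv2.imwrite('pics/sc2.png',s['image'])
o=np.zeros((480,800,3),np.uint8)
o[:,:400]=cv2.resize(c['image'][188:248,220:270],(400,480),interpolation=2); o[:,400:]=cv2.resize(s['image'][275:335,320:370],(400,480),interpolation=2)
cv2.imwrite('pics/c4.png',o)
P=np.array([(.596,.129),(.6116,.1573),(.6562,.1774),(.6582,.1777)])
r=least_squares(lambda h:np.hypot(*(P-h).T)-.065,[.657,.11]);print('hinge',r.x,r.fun)
E
```

```text
[0.49180933 0.00464578 0.3820743 ]
cass [ 0.4188 -0.3306] -16.8 w,l 0.0553 0.1087 tabtop px [429.6 310.8]
cass [0.4246 0.3005] -9.3 w,l 0.0552 0.1088 tabtop px [175.  306.6]
cass [ 0.5925 -0.3423] 7.2 w,l 0.0554 0.1085 tabtop px [440.  241.4]
hinge [0.6588581  0.11259303] [-3.59340972e-05  5.41432398e-05 -1.38540514e-04  1.10296381e-04]
```

View pics/c4.png

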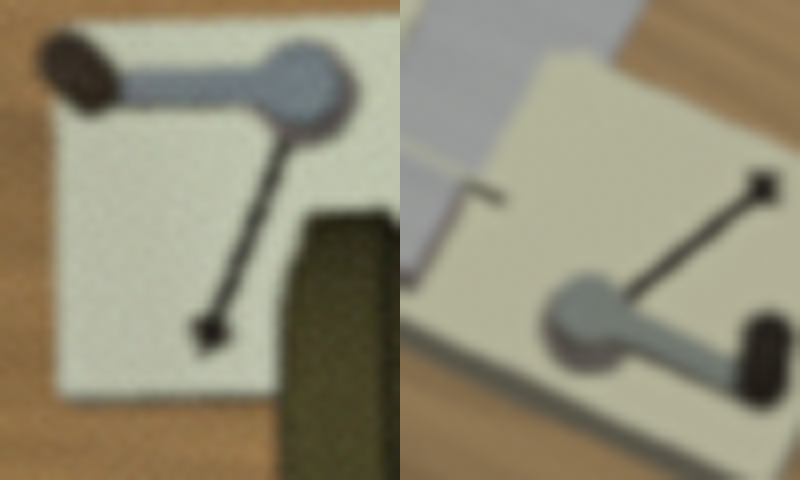

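The lever lies on the closed side at about (60–290, 85) in the crop, with the pointer running from (285,140) to (210,332). I'll start with the cassette at right rear, top pixel (430,295).

```bash
python3 - <<'E'
from h import *
c=cam('top')
L=[ray(c,u/8+219.56,v/8+187.56,.034)[:2] for u,v in((285,140),(210,332))]
print('pointer world dir',np.degrees(np.arctan2(*(L[1]-L[0])[::-1])), 'from hinge',np.degrees(np.arctan2(*(L[1]-[.6582,.1120])[::-1])),L)
L=[ray(c,u/8+219.56,v/8+187.56,.05)[:2] for u,v in((130,87),(250,87))]
print('lever dir',np.degrees(np.arctan2(*(L[0]-L[1])[::-1])))
o=np.array([.4188,-.3306]);a=np.radians(-16.8)
plan(o-.04*np.array([np.cos(a),np.sin(a)]),.04,73.2)
E
```

```text
pointer world dir 160.06014938800143 from hinge 159.4496297643335 [array([0.64357151, 0.1182339 ]), array([0.58162569, 0.14070671])]
lever dir 90.60749980535834
turn z 0.324 | then shift x -0.3435 y -0.0123 z 0.1793
```

Call:
{"op": "send_rows", "data": {"xyz": [[0,0,0],[0,0,0],[0,0,0],[-0.043,-0.0015,0],[-0.043,-0.0015,0],[-0.043,-0.0015,0],[-0.043,-0.0015,0],[-0.043,-0.0015,0],[-0.043,-0.0015,0],[-0.043,-0.0015,0],[-0.0425,-0.0018,0],[0,0,0.0358],[0,0,0.0358],[0,0,0.0358],[0,0,0.0358],[0,0,0]], "rotation": [[0,0,0.108],[0,0,0.108],[0,0,0.108],[0,0,0],[0,0,0],[0,0,0],[0,0,0],[0,0,0],[0,0,0],[0,0,0],[0,0,0],[0,0,0],[0,0,0],[0,0,0],[0,0,0],[0,0,0]], "jaw": [0.5,0.5,0.5,0.5,0.5,0.5,0.5,0.5,0.5,0.5,0.5,0.5,0.5,0.5,0.5,0.5]}}

```text
time_s: 12.4
tool_pos: [0.3787, -0.3209, 0.2344]
tool_rot: [-179.5, -0.2, 72.9]
force: [0.5, 0.1, 0.3]
grip_width: 0.0433
grasp_force: 0.0
```

```bash
python3 - <<'E'
from h import *
o=np.array([.4188,-.3306]);a=np.radians(-16.8)
plan(o-.04*np.array([np.cos(a),np.sin(a)]),.04,73.2); print(env.get_obs()['qpos'].round(0))
E
```

```text
turn z -0.006 | then shift x 0.0023 y 0.0012 z 0.0309
[ 50.  10. -14. 115.   3.  56.  18.]
```

Call:
{"op": "send_rows", "data": {"xyz": [[0.001,0.001,0.015],[0.001,0,0.015],[0,0,0],[0,0,0],[0,0,0],[0,0,0],[0,0,0],[0,0,0]], "rotation": [[0,0,-0.005],[0,0,0],[0,0,0],[0,0,0],[0,0,0],[0,0,0],[0,0,0],[0,0,0]], "jaw": [0.5,0.5,0.5,0,0,0,0,0], "newtons": 40}}

```text
time_s: 13.2
tool_pos: [0.3825, -0.3194, 0.2095]
tool_rot: [180.0, 0.0, 73.3]
force: [-2.1, 0.9, 1.0]
grip_width: 0.0112
grasp_force: 0.7
```

Call:
{"op": "send_rows", "data": {"xyz": [[0,0,0],[0,0,0],[0,0,-0.01],[0,0,-0.03],[0,0,-0.03],[0,0,0]], "rotation": [[0,0,0],[0,0,0],[0,0,0],[0,0,0],[0,0,0],[0,0,0]], "jaw": [0,0,0,0,0,0]}}

```text
time_s: 13.8
tool_pos: [0.3841, -0.3203, 0.2835]
tool_rot: [179.6, 0.2, 73.3]
force: [0.6, -0.5, -0.5]
grip_width: 0.01
grasp_force: 40.0
```

```bash
cat >> h.py <<'E'
DO=np.array([.6286,-.0023]); DY=1.8
def dock(x,y):
    a=np.radians(DY); return DO+x*np.array([np.cos(a),np.sin(a)])+y*np.array([-np.sin(a),np.cos(a)])
SY={1:-.122,2:-.048,3:.026}
E
python3 - <<'E'
from h import *
plan(dock(-.170,SY[1]),.0545,91.8)
E
```

```text
turn z -0.323 | then shift x 0.1881 y 0.0843 z 0.0655
```

Call:
{"op": "send_rows", "data": {"xyz": [[0,0,0],[0,0,0],[0,0,0],[0,0,0],[0.0313,0.014,0],[0.0313,0.014,0],[0.0313,0.014,0],[0.0313,0.014,0],[0.0313,0.014,0],[0.0313,0.014,0],[0,0,0.02],[0,0,0.02],[0,0,0]], "rotation": [[0,0,-0.081],[0,0,-0.081],[0,0,-0.081],[0,0,-0.08],[0,0,0],[0,0,0],[0,0,0],[0,0,0],[0,0,0],[0,0,0],[0,0,0],[0,0,0],[0,0,0]], "jaw": [0,0,0,0,0,0,0,0,0,0,0,0,0]}}

```text
time_s: 15.1
tool_pos: [0.459, -0.1283, 0.2362]
tool_rot: [-179.7, -0.1, 91.8]
force: [0.1, -0.7, -2.6]
grip_width: 0.0098
grasp_force: 40.0
```

```bash
cat >> h.py <<'E'
def crops(name):
    c=cam('top');s=cam('scene'); o=np.zeros((400,800,3),np.uint8)
    o[:,:400]=cv2.resize(c['image'][185:285,280:380],(400,400),interpolation=2); o[:,400:]=cv2.resize(s['image'][215:315,250:350],(400,400),interpolation=2)
    cv2.imwrite('pics/'+name+'.png',o); return c,s
E
python3 - <<'E'
from h import *
crops('i1'); plan(dock(-.170,SY[1]),.0545,91.8); o=env.get_obs(); print(o['grip_width'],o['grasp_force'],o['tool_rot'],o['tool_pos'])
E
```

```text
turn z -0.000 | then shift x -0.0006 y 0.0021 z 0.0208
0.009580440704691188 40.00029067508876 [-1.79922750e+02 -4.29422012e-02  9.17714875e+01] [ 0.46036885 -0.1290064   0.23876813]
```

View pics/i1.png

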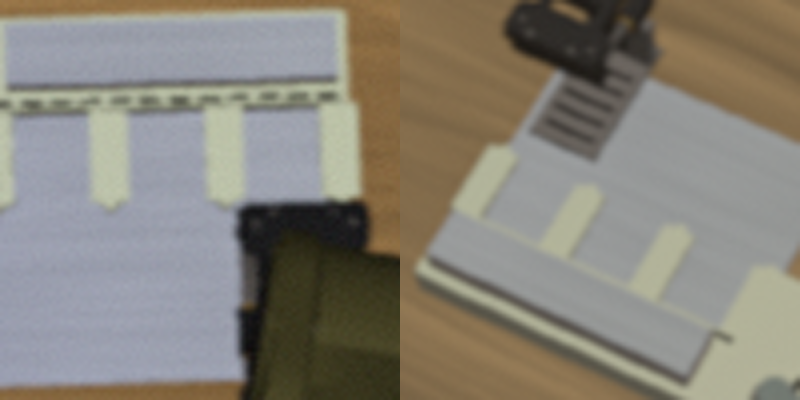

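Scene crop: the held plate's front edge runs (530,135)–(597,162), aligned with the slot between the wall noses at about (503,148) and (590,188).

```bash
cat >> h.py <<'E'
def todock(w):
    a=np.radians(DY); return np.array([[np.cos(a),np.sin(a)],[-np.sin(a),np.cos(a)]])@(np.array(w)-DO)*1000
E
python3 - <<'E'
from h import *
s=cam('scene')
R=lambda u,v,z:todock(ray(s,(u-400)/4+249.6,v/4+214.6,z)[:2]).round(1)
print('front',R(530,135,.034),R(597,162,.034)); print('back',R(655,85,.034),R(575,65,.034))
for p in((500,146),(515,150),(590,186),(677,226),(548,250),(567,253),(640,293)): print('wall',p,R(*p,.024))
E
```

```text
front [ -76.3 -144. ] [-79.  -88.3]
back [-158.   -81.9] [-145.7 -144.5]
wall (500, 146) [ -62.3 -162.8]
wall (515, 150) [ -64.5 -151.1]
wall (590, 186) [-63.5 -86.1]
wall (677, 226) [-63.6 -13.1]
wall (548, 250) [ -2.7 -87.3]
wall (567, 253) [ -6.9 -73.8]
wall (640, 293) [ -3.  -11.1]
```

Call:
{"op": "send_rows", "data": {"xyz": [[-0.002,0,0.01],[-0.002,0,0.0095],[0,0,0],[0,0,0]], "rotation": [[0,0,0],[0,0,0],[0,0,0],[0,0,0]], "jaw": [0,0,0,0]}}

```text
time_s: 15.65
tool_pos: [0.4606, -0.1332, 0.2192]
tool_rot: [-180.0, -0.0, 91.8]
force: [0.0, 0.0, -1.4]
grip_width: 0.0096
grasp_force: 40.0
```

```bash
cat >> h.py <<'E'
def plate_held(s,zt,name=None):
    "held plate's front part on the apron in the scene view -> front mid, yaw in dock frame"
    # mask of dark pixels on the apron strip just before the slots
    g=cv2.GaussianBlur(cv2.cvtColor(s['image'],cv2.COLOR_BGR2GRAY),(3,3),0)
    poly=np.array([proj(s,[*dock(x,y),.006]) for x,y in((-.172,-.170),(-.062,-.170),(-.062,.062),(-.172,.062))],np.int32)
    m=np.zeros_like(g); cv2.fillPoly(m,[poly],1); m&=((g<122)&(g>60)).astype(np.uint8)
    m=cv2.morphologyEx(m,cv2.MORPH_CLOSE,np.ones((3,3))); 
    k=max(cv2.findContours(m,0,1)[0],key=cv2.contourArea)[:,0]
    d=np.array([todock(ray(s,*q,zt)[:2]) for q in k.astype(float)])
    return d,m
E
python3 - <<'E'
from h import *
s=cam('scene'); o=env.get_obs(); print(o['tool_pos'],o['force'],o['grasp_force'])
d,m=plate_held(s,.014); f=d[:,0].max(); print('front',f)
b=d[(d[:,0]>f-40)]
for lo in range(-40,0,8):
    q=d[(d[:,0]>f+lo)&(d[:,0]<=f+lo+8)]; print(lo,len(q),q[:,1].min().round(1),q[:,1].max().round(1))
v=cv2.resize(s['image'][225:290,260:340],(800,650),interpolation=2)[:600]
cv2.imwrite('pics/i2.png',v)
E
```

```text
[ 0.46078833 -0.13312778  0.21954831] [-0.6509722   0.0326709  -0.32401251] 40.00031721778214
front -75.25656335375099
-40 8 -169.0 -96.5
-32 8 -168.1 -96.8
-24 8 -169.1 -96.1
-16 8 -169.1 -97.1
-8 22 -168.3 -96.4
```

View pics/i2.png

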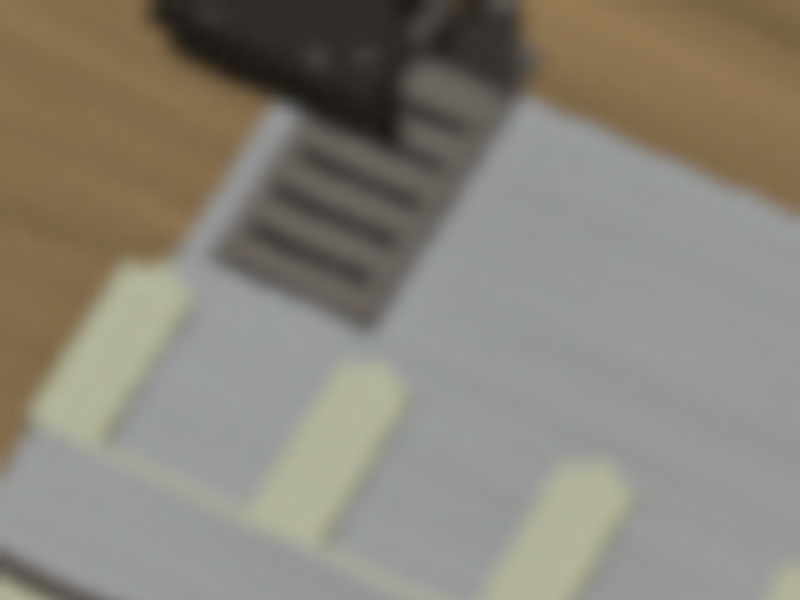

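The plate lies parallel to the walls, with its right edge at dock y about -96.6 against the slot edge at -92. I'll nudge it +1.5 mm and slide in.

Call:
{"op": "send_rows", "data": {"xyz": [[0.0015,0.01,0],[0,0.01,0],[0,0.01,0],[0,0.01,0],[0,0.01,0],[0,0.01,0],[0,0.005,0],[0,0,0]], "rotation": [[0,0,0],[0,0,0],[0,0,0],[0,0,0],[0,0,0],[0,0,0],[0,0,0],[0,0,0]], "jaw": [0,0,0,0,0,0,0,0]}}

```text
time_s: 16.5
tool_pos: [0.5264, -0.1293, 0.2195]
tool_rot: [180.0, -0.0, 91.8]
force: [-1.1, 0.0, -1.3]
grip_width: 0.0097
grasp_force: 40.0
```

Call:
{"op": "send_rows", "data": {"xyz": [[0,0.003,0.001],[0,0.003,0.001],[0,0.002,0.001],[0,0.002,0],[0,0.002,0],[0,0.002,0],[0,0,0]], "rotation": [[0,0,0],[0,0,0],[0,0,0],[0,0,0],[0,0,0],[0,0,0],[0,0,0]], "jaw": [0,0,0,0,0,0,0]}}

```text
time_s: 17.2
tool_pos: [0.5391, -0.1293, 0.2162]
tool_rot: [-179.8, 0.0, 91.8]
force: [-4.2, 0.4, -0.7]
grip_width: 0.0095
grasp_force: 40.0
```

Call:
{"op": "send_rows", "data": {"xyz": [[0,0.001,0.0005],[0,0.001,0],[0,0.001,0],[0,0,0]], "rotation": [[0,0,0],[0,0,0],[0,0,0],[0,0,0]], "jaw": [0,0,0,0]}}

```text
time_s: 17.6
tool_pos: [0.5402, -0.1294, 0.2156]
tool_rot: [-179.5, 0.0, 91.8]
force: [-12.3, -0.5, 8.0]
grip_width: 0.01
grasp_force: 40.1
```

Call:
{"op": "send_rows", "data": {"xyz": [[0,-0.002,0],[0,0,0],[0,0,0],[0,0,-0.03],[0,0,-0.04],[0,0,-0.045],[0.04,-0.01,-0.045],[0.045,-0.01,0],[0.045,-0.01,0],[0,0,0]], "rotation": [[0,0,0],[0,0,0],[0,0,0],[0,0,0],[0,0,0],[0,0,0],[0,0,0],[0,0,0],[0,0,0],[0,0,0]], "jaw": [0,0.4,0.4,0.5,0.5,0.5,0.5,0.5,0.5,0.5]}}

```text
time_s: 18.6
tool_pos: [0.5081, 0.0005, 0.3695]
tool_rot: [179.8, -0.1, 92.4]
force: [0.3, 0.5, 0.4]
grip_width: 0.0433
grasp_force: 0.0
```

```bash
python3 - <<'E'
from h import *
c=cam('top'); cv2.imwrite('pics/top3.png',c['image'])
for o,y,w,l in cassettes(c):
    a=np.radians(y); print('cass',o.round(4),round(y,1),w.round(4),l.round(4))
    if o[1]<-.25: plan(o-.04*np.array([np.cos(a),np.sin(a)]),.045,y+90)
E
```

```text
cass [0.4246 0.3005] -9.3 0.0552 0.1088
cass [ 0.5926 -0.3426] 7.5 0.0556 0.1084
turn z -0.092 | then shift x -0.3474 y -0.0009 z 0.1607
```

Call:
{"op": "send_rows", "data": {"xyz": [[0,0,0],[-0.0434,0,0],[-0.0434,0,0],[-0.0434,0,0],[-0.0434,0,0],[-0.0434,0,0],[-0.0434,0,0],[-0.0434,0,0],[-0.0434,0.001,0],[0,0,0.04],[0,0,0.04],[0,0,0.03],[0,0,0.02],[0,0,0]], "rotation": [[0,0,-0.092],[0,0,0],[0,0,0],[0,0,0],[0,0,0],[0,0,0],[0,0,0],[0,0,0],[0,0,0],[0,0,0],[0,0,0],[0,0,0],[0,0,0],[0,0,0]], "jaw": [0.5,0.5,0.5,0.5,0.5,0.5,0.5,0.5,0.5,0.5,0.5,0.5,0.5,0.5]}}

```text
time_s: 20.05
tool_pos: [0.5507, -0.3525, 0.2339]
tool_rot: [-179.7, -0.2, 97.0]
force: [0.6, 0.8, 0.4]
grip_width: 0.0434
grasp_force: 0.0
```

```bash
python3 - <<'E'
from h import *
o=np.array([.5926,-.3426]);a=np.radians(7.5)
plan(o-.04*np.array([np.cos(a),np.sin(a)]),.045,97.5)
E
```

```text
turn z -0.009 | then shift x 0.0044 y 0.0028 z 0.0254
```

Call:
{"op": "send_rows", "data": {"xyz": [[0.002,0.003,0.012],[0.002,0,0.0125],[0,0,0],[0,0,0],[0,0,0],[0,0,0],[0,0,0],[0,0,0],[0,0,0],[0,0,-0.02],[0,0,-0.03],[0,0,-0.03],[0,0,0]], "rotation": [[0,0,-0.009],[0,0,0],[0,0,0],[0,0,0],[0,0,0],[0,0,0],[0,0,0],[0,0,0],[0,0,0],[0,0,0],[0,0,0],[0,0,0],[0,0,0]], "jaw": [0.5,0.5,0.5,0,0,0,0,0,0,0,0,0,0]}}

```text
time_s: 21.35
tool_pos: [0.5563, -0.3479, 0.2984]
tool_rot: [179.6, 0.3, 97.6]
force: [0.6, -0.8, -0.5]
grip_width: 0.0098
grasp_force: 40.0
```

```bash
python3 - <<'E'
from h import *
plan(dock(-.170,SY[2]),.0545,91.8)
E
```

```text
turn z 0.101 | then shift x 0.2952 y -0.0869 z 0.0804
```

Call:
{"op": "send_rows", "data": {"xyz": [[0,0,0],[0,-0.029,0],[0,-0.029,0],[0,-0.029,0],[0.035,0,0],[0.037,0,0],[0.037,0,0],[0.037,0,0],[0.037,0,0],[0.037,0,0],[0.037,0,0],[0.037,0,0],[0,0,0.03],[0,0,0.025],[0,0,0.0155],[0,0,0],[0,0,0]], "rotation": [[0,0,0.101],[0,0,0],[0,0,0],[0,0,0],[0,0,0],[0,0,0],[0,0,0],[0,0,0],[0,0,0],[0,0,0],[0,0,0],[0,0,0],[0,0,0],[0,0,0],[0,0,0],[0,0,0],[0,0,0]], "jaw": [0,0,0,0,0,0,0,0,0,0,0,0,0,0,0,0,0]}}

```text
time_s: 23.05
tool_pos: [0.4584, -0.0561, 0.2224]
tool_rot: [-179.9, -0.0, 91.8]
force: [-1.0, -0.1, -1.3]
grip_width: 0.0094
grasp_force: 40.0
```

```bash
python3 - <<'E'
from h import *
s=cam('scene'); o=env.get_obs(); print(o['tool_pos'],o['tool_rot'],o['force'],o['grasp_force'])
print(todock(o['tool_pos'][:2]))
d,m=plate_held(s,.014); f=d[:,0].max(); print('front',f)
for lo in range(-40,0,8):
    q=d[(d[:,0]>f+lo)&(d[:,0]<=f+lo+8)]; print(lo,len(q),q[:,1].min().round(1),q[:,1].max().round(1))
cv2.imwrite('pics/i3.png',cv2.resize(s['image'][225:295,260:350],(720,560),interpolation=2))
E
```

```text
[ 0.45860085 -0.05620087  0.22290834] [-1.79979137e+02 -5.06078959e-03  9.17715936e+01] [-0.07095615  0.28286117 -1.31857579] 39.96280597988516
[-171.60833118  -48.53446779]
front -76.52271945381987
-40 4 -75.4 -20.2
-32 4 -74.7 -20.8
-24 4 -75.7 -20.2
-16 5 -75.1 -20.8
-8 18 -74.4 -21.8
```

View pics/i3.png

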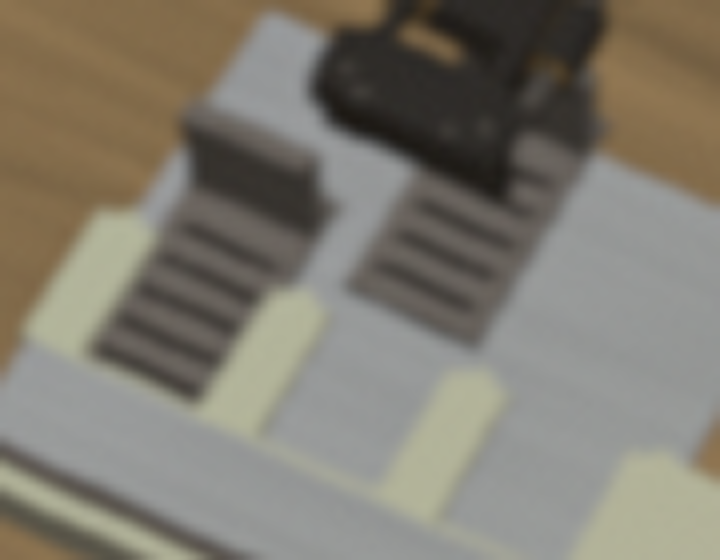

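Cassette 1 sits home in slot 1 and the second plate is lined up with slot 2, spanning y -75 to -20. I'll slide it in.

Call:
{"op": "send_rows", "data": {"xyz": [[-0.001,0.01,0],[0,0.01,0],[0,0.01,0],[0,0.01,0],[0,0.01,0],[0,0.01,0],[0,0.006,0],[0,0.003,0.001],[0,0.003,0.001],[0,0.002,0.001],[0,0.002,0],[0,0.002,0],[0,0,0]], "rotation": [[0,0,0],[0,0,0],[0,0,0],[0,0,0],[0,0,0],[0,0,0],[0,0,0],[0,0,0],[0,0,0],[0,0,0],[0,0,0],[0,0,0],[0,0,0]], "jaw": [0,0,0,0,0,0,0,0,0,0,0,0,0]}}

```text
time_s: 24.4
tool_pos: [0.5361, -0.0548, 0.2197]
tool_rot: [-179.9, 0.0, 91.8]
force: [-4.1, 0.6, 1.3]
grip_width: 0.0095
grasp_force: 40.0
```

Call:
{"op": "send_rows", "data": {"xyz": [[0,0.001,0.001],[0,0.001,0.001],[0,0.001,0],[0,0,0]], "rotation": [[0,0,0],[0,0,0],[0,0,0],[0,0,0]], "jaw": [0,0,0,0]}}

```text
time_s: 24.8
tool_pos: [0.5373, -0.0546, 0.2192]
tool_rot: [-179.5, 0.1, 91.8]
force: [-17.2, 0.7, 20.3]
grip_width: 0.0097
grasp_force: 40.0
```

Call:
{"op": "send_rows", "data": {"xyz": [[0,-0.002,-0.001],[0,0,0],[0,0,0],[0,0,-0.03],[0,0,-0.04],[0,0,-0.045],[0,-0.01,-0.04],[0,-0.01,0],[0,0,0]], "rotation": [[0,0,0],[0,0,0],[0,0,0],[0,0,0],[0,0,0],[0,0,0],[0,0,0],[0,0,0],[0,0,0]], "jaw": [0,0.4,0.4,0.5,0.5,0.5,0.5,0.5,0.5]}}

```text
time_s: 25.7
tool_pos: [0.5177, -0.0556, 0.3754]
tool_rot: [179.8, 0.1, 91.7]
force: [1.3, -0.1, 0.4]
grip_width: 0.0429
grasp_force: 0.0
```

```bash
python3 - <<'E'
from h import *
c=cam('top'); cv2.imwrite('pics/top4.png',c['image'])
for o,y,w,l in cassettes(c):
    a=np.radians(y); print('cass',o.round(4),round(y,1),w.round(4),l.round(4))
    if o[1]>.2: plan(o-.04*np.array([np.cos(a),np.sin(a)])+[.002,0],.045,y+90)
E
```

```text
cass [0.4305 0.2773] 0.5 0.0562 0.1075
turn z 0.021 | then shift x 0.3338 y -0.1220 z 0.1655
```

The left cassette has been knocked aside and is now at (0.4305, 0.277), yaw 0.5°. I'll go to its new position.

Call:
{"op": "send_rows", "data": {"xyz": [[0,0,0],[0.0417,-0.0152,0],[0.0417,-0.0152,0],[0.0417,-0.0152,0],[0.0417,-0.0152,0],[0.0417,-0.0152,0],[0.0417,-0.0152,0],[0.0417,-0.0152,0],[0.0417,-0.0152,0],[0,0,0.04],[0,0,0.04],[0,0,0.035],[0,0,0.02],[0,0,0],[0,0,0]], "rotation": [[0,0,0.021],[0,0,0],[0,0,0],[0,0,0],[0,0,0],[0,0,0],[0,0,0],[0,0,0],[0,0,0],[0,0,0],[0,0,0],[0,0,0],[0,0,0],[0,0,0],[0,0,0]], "jaw": [0.5,0.5,0.5,0.5,0.5,0.5,0.5,0.5,0.5,0.5,0.5,0.5,0.5,0.5,0.5]}}

```text
time_s: 27.25
tool_pos: [0.3927, 0.2773, 0.2386]
tool_rot: [-179.9, -0.0, 90.6]
force: [-0.1, -0.6, 0.4]
grip_width: 0.0434
grasp_force: 0.0
```

```bash
python3 - <<'E'
from h import *
c=cam('top')
print([(o.round(4),round(y,1)) for o,y,w,l in cassettes(c)])
o=np.array([.4305,.2773]);a=np.radians(.5)
plan(o-.04*np.array([np.cos(a),np.sin(a)])+[.002,0],.045,90.5); print(env.get_obs()['qpos'].round(0))
E
```

```text
[]
turn z 0.001 | then shift x -0.0006 y -0.0007 z 0.0310
[  9.  12. -51. 116.  11.  57. -47.]
```

Call:
{"op": "send_rows", "data": {"xyz": [[0,0,0.015],[0,0,0.015],[0,0,0],[0,0,0],[0,0,0],[0,0,0],[0,0,0],[0,0,0],[0,0,0],[0,0,-0.02],[0,0,-0.03],[0,0,-0.03],[0,0,0]], "rotation": [[0,0,0],[0,0,0],[0,0,0],[0,0,0],[0,0,0],[0,0,0],[0,0,0],[0,0,0],[0,0,0],[0,0,0],[0,0,0],[0,0,0],[0,0,0]], "jaw": [0.5,0.5,0.5,0,0,0,0,0,0,0,0,0,0]}}

```text
time_s: 28.6
tool_pos: [0.3939, 0.2783, 0.2924]
tool_rot: [179.6, -0.1, 90.6]
force: [-0.0, 0.2, -2.1]
grip_width: 0.0097
grasp_force: 39.8
```

```bash
python3 - <<'E'
from h import *
plan(dock(-.172,SY[3]),.0545,91.8)
E
```

```text
turn z -0.021 | then shift x -0.2618 y 0.0538 z 0.0744
```

Call:
{"op": "send_rows", "data": {"xyz": [[0,0,0],[-0.0327,0.0067,0],[-0.0327,0.0067,0],[-0.0327,0.0067,0],[-0.0327,0.0067,0],[-0.0327,0.0067,0],[-0.0327,0.0067,0],[-0.0327,0.0067,0],[-0.0327,0.0067,0],[0,0,0.03],[0,0,0.025],[0,0,0.015],[0,0,0],[0,0,0]], "rotation": [[0,0,-0.021],[0,0,0],[0,0,0],[0,0,0],[0,0,0],[0,0,0],[0,0,0],[0,0,0],[0,0,0],[0,0,0],[0,0,0],[0,0,0],[0,0,0],[0,0,0]], "jaw": [0,0,0,0,0,0,0,0,0,0,0,0,0,0]}}

```text
time_s: 30.0
tool_pos: [0.4536, 0.0172, 0.2175]
tool_rot: [-179.8, -0.0, 91.8]
force: [0.2, -0.0, -1.1]
grip_width: 0.0094
grasp_force: 40.0
```

```bash
python3 - <<'E'
from h import *
s=cam('scene'); o=env.get_obs(); print(o['tool_pos'],o['tool_rot'],o['force'],o['grasp_force'])
print(todock(o['tool_pos'][:2]))
g=cv2.cvtColor(s['image'],cv2.COLOR_BGR2GRAY)
d,m=plate_held(s,.014)
# restrict to the slot 3 lane: recompute contour on lane y>-15
ys,xs=np.nonzero(m); D=np.array([todock(ray(s,x,y,.014)[:2]) for x,y in zip(xs.astype(float),ys.astype(float))]); D=D[D[:,1]>-12]
f=D[:,0].max(); print('front',f)
for lo in range(-40,0,8):
    q=D[(D[:,0]>f+lo)&(D[:,0]<=f+lo+8)]; print(lo,len(q),q[:,1].min().round(1),q[:,1].max().round(1))
cv2.imwrite('pics/i4.png',cv2.resize(s['image'][225:305,260:370],(770,560),interpolation=2))
E
```

```text
[0.45389509 0.01726499 0.21799873] [-1.79874933e+02 -2.56831608e-02  9.18183454e+01] [-0.12091718  0.38870081 -0.45499187] 39.96334806550294
[-174.00414858   25.04294704]
front -79.20307048898627
-40 44 3.1 57.5
-32 44 2.5 57.9
-24 46 3.0 57.1
-16 44 3.5 57.5
-8 47 2.4 56.4
```

View pics/i4.png

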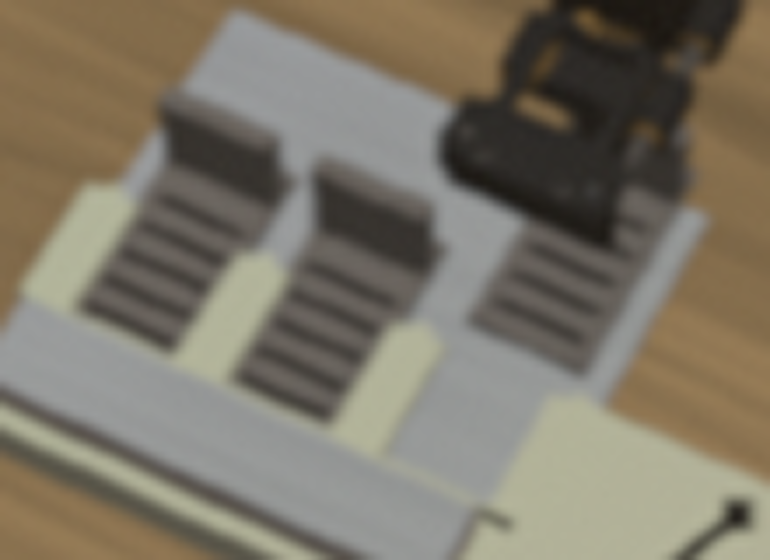

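Cassettes 1 and 2 are home. The third plate sits about 4.5 mm too far left (its right corner is at (585,370), beside the nose at (575,395)), so I'll shift it and insert.

Call:
{"op": "send_rows", "data": {"xyz": [[-0.0025,0,0],[-0.002,0.01,0],[0,0.01,0],[0,0.01,0],[0,0.01,0],[0,0.01,0],[0,0.01,0],[0,0.008,0],[0,0.004,0.001],[0,0.003,0.001],[0,0.002,0.001],[0,0.002,0],[0,0.002,0],[0,0,0]], "rotation": [[0,0,0],[0,0,0],[0,0,0],[0,0,0],[0,0,0],[0,0,0],[0,0,0],[0,0,0],[0,0,0],[0,0,0],[0,0,0],[0,0,0],[0,0,0],[0,0,0]], "jaw": [0,0,0,0,0,0,0,0,0,0,0,0,0,0]}}

```text
time_s: 31.45
tool_pos: [0.534, 0.015, 0.2152]
tool_rot: [-179.7, 0.1, 91.8]
force: [-4.2, -0.8, 0.1]
grip_width: 0.0096
grasp_force: 40.0
```

Call:
{"op": "send_rows", "data": {"xyz": [[0,0.001,0.001],[0,0.001,0.001],[0,0.001,0],[0,0.001,0],[0,0,0]], "rotation": [[0,0,0],[0,0,0],[0,0,0],[0,0,0],[0,0,0]], "jaw": [0,0,0,0,0]}}

```text
time_s: 31.95
tool_pos: [0.5354, 0.0153, 0.2144]
tool_rot: [-179.2, 0.2, 91.8]
force: [-21.6, -1.6, 22.9]
grip_width: 0.0097
grasp_force: 40.1
```

Call:
{"op": "send_rows", "data": {"xyz": [[0,-0.002,-0.001],[0,0,0],[0,0,0],[0,0,-0.03],[0,0,-0.04],[0,0,-0.045],[0,-0.01,-0.045],[0,-0.02,0],[0,0,0]], "rotation": [[0,0,0],[0,0,0],[0,0,0],[0,0,0],[0,0,0],[0,0,0],[0,0,0],[0,0,0],[0,0,0]], "jaw": [0,0.4,0.4,0.5,0.8,0.8,0.8,0.8,0.8]}}

```text
time_s: 32.85
tool_pos: [0.5071, 0.0149, 0.377]
tool_rot: [179.8, 0.1, 91.8]
force: [0.8, 0.2, -1.4]
grip_width: 0.065
grasp_force: 0.0
```

```bash
cat >> h.py <<'E'
def tins(c,z=.028):
    hsv=cv2.cvtColor(c['image'],cv2.COLOR_BGR2HSV); out=[]
    m=((hsv[...,1]<70)).astype(np.uint8); m[:150]=0;m[340:]=0;m[:,:60]=0;m[:,505:]=0
    for k in cv2.findContours(m,0,1)[0]:
        (u,v),r=cv2.minEnclosingCircle(k)
        if 9<r<14 and cv2.contourArea(k)>280: out.append((ray(c,u,v,z)[:2],r))
    return out
E
python3 - <<'E'
from h import *
c=cam('top'); s=cam('scene'); cv2.imwrite('pics/top5.png',c['image']); cv2.imwrite('pics/s5b.png',s['image'])
o=env.get_obs(); print(o['tool_pos'])
for p,r in tins(c): print(p.round(4),r); plan(p+[.001,0],.021,91.8)
a=cv2.resize(s['image'][225:305,260:370],(550,400),interpolation=2)
cv2.imwrite('pics/i5.png',a)
E
```

```text
[0.50776881 0.01425107 0.37498849]
[ 0.4873 -0.4359] 12.020915031433105
turn z -0.001 | then shift x -0.4493 y -0.0336 z 0.1905
[0.4835 0.4245] 12.31848430633545
turn z -0.001 | then shift x 0.4108 y -0.0104 z 0.1905
[ 0.6839 -0.4517] 13.666762351989746
turn z -0.001 | then shift x -0.4713 y 0.1624 z 0.1905
```

View pics/i5.png

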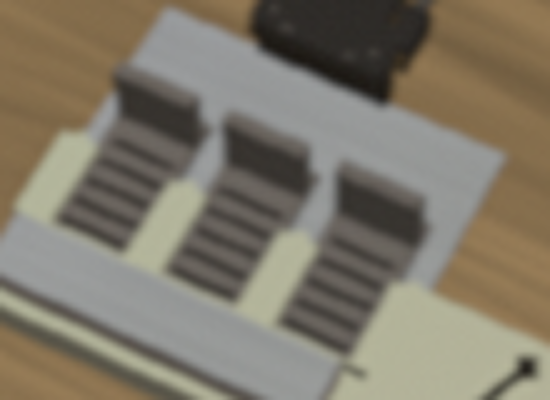

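All three cassettes sit home with their tabs outwards. Next the left tin, top pixel (133,267).

Call:
{"op": "send_rows", "data": {"xyz": [[0.0411,-0.001,0],[0.0411,-0.001,0],[0.0411,-0.001,0],[0.0411,-0.001,0],[0.0411,-0.001,0],[0.0411,-0.001,0],[0.0411,-0.001,0],[0.0411,-0.001,0],[0.0411,-0.001,0],[0.0411,-0.001,0],[0,0,0.045],[0,0,0.045],[0,0,0.04],[0,0,0.02],[0,0,0],[0,0,0]], "rotation": [[0,0,0],[0,0,0],[0,0,0],[0,0,0],[0,0,0],[0,0,0],[0,0,0],[0,0,0],[0,0,0],[0,0,0],[0,0,0],[0,0,0],[0,0,0],[0,0,0],[0,0,0],[0,0,0]], "jaw": [1,1,1,1,1,1,1,1,1,1,1,1,1,1,1,1], "newtons": 30}}

```text
time_s: 34.55
tool_pos: [0.485, 0.4252, 0.2242]
tool_rot: [-179.9, -0.0, 91.8]
force: [-0.4, 0.3, 0.8]
grip_width: 0.0871
grasp_force: 0.0
```

```bash
python3 - <<'E'
from h import *
plan((.4845,.4245),.024,91.8); print(env.get_obs()['grip_width'],env.get_obs()['force'])
E
```

```text
turn z -0.000 | then shift x -0.0007 y -0.0006 z 0.0367
0.08711397958638344 [-0.37452153  0.27616943  0.83410729]
```

Call:
{"op": "send_rows", "data": {"xyz": [[0,0,0.02],[0,0,0.016],[0,0,0],[0,0,0],[0,0,0],[0,0,0],[0,0,0],[0,0,0],[0,0,0],[0,0,-0.03],[0,0,-0.04],[0,0,-0.04],[0,0,0]], "rotation": [[0,0,0],[0,0,0],[0,0,0],[0,0,0],[0,0,0],[0,0,0],[0,0,0],[0,0,0],[0,0,0],[0,0,0],[0,0,0],[0,0,0],[0,0,0]], "jaw": [1,1,1,0,0,0,0,0,0,0,0,0,0], "newtons": 30}}

```text
time_s: 35.85
tool_pos: [0.4857, 0.4268, 0.3052]
tool_rot: [179.5, -0.4, 91.8]
force: [0.3, 0.7, -0.5]
grip_width: 0.0555
grasp_force: 30.0
```

```bash
python3 - <<'E'
from h import *
plan(dock(.031,-.010)+[.002,0],.076,91.8)
E
```

```text
turn z -0.000 | then shift x -0.4435 y 0.1624 z 0.0657
```

Call:
{"op": "send_rows", "data": {"xyz": [[-0.037,0.0135,0],[-0.037,0.0135,0],[-0.037,0.0135,0],[-0.037,0.0135,0],[-0.037,0.0135,0],[-0.037,0.0135,0],[-0.037,0.0135,0],[-0.037,0.0135,0],[-0.037,0.0135,0],[-0.037,0.0135,0],[-0.037,0.0135,0],[-0.0365,0.0139,0],[0,0,0],[0,0,0]], "rotation": [[0,0,0],[0,0,0],[0,0,0],[0,0,0],[0,0,0],[0,0,0],[0,0,0],[0,0,0],[0,0,0],[0,0,0],[0,0,0],[0,0,0],[0,0,0],[0,0,0]], "jaw": [0,0,0,0,0,0,0,0,0,0,0,0,0,0]}}

```text
time_s: 37.25
tool_pos: [0.6608, -0.0152, 0.2974]
tool_rot: [-179.9, -0.0, 91.6]
force: [-0.4, 1.2, -1.2]
grip_width: 0.0556
grasp_force: 30.0
```

```bash
python3 - <<'E'
from h import *
plan(dock(.031,-.010)+[.002,0],.076,91.8); o=env.get_obs(); print(o['grip_width'],o['grasp_force'],o['tool_pos'])
E
```

```text
turn z -0.004 | then shift x 0.0039 y 0.0012 z 0.0579
0.05562871220847876 30.000069737434387 [ 0.66080265 -0.01521005  0.29743589]
```

Call:
{"op": "send_rows", "data": {"xyz": [[0.003,0.001,0.02],[0,0,0.02],[0,0,0.012],[0,0,0.003],[0,0,0.002],[0,0,0.001],[0,0,0],[0,0,0]], "rotation": [[0,0,0],[0,0,0],[0,0,0],[0,0,0],[0,0,0],[0,0,0],[0,0,0],[0,0,0]], "jaw": [0,0,0,0,0,0,0,0]}}

```text
time_s: 38.05
tool_pos: [0.6621, -0.0104, 0.2417]
tool_rot: [179.9, 0.0, 91.8]
force: [0.3, -0.3, -1.4]
grip_width: 0.0553
grasp_force: 30.0
```

Call:
{"op": "send_rows", "data": {"xyz": [[0,0,0.001],[0,0,0.001],[0,0,0.001],[0,0,0]], "rotation": [[0,0,0],[0,0,0],[0,0,0],[0,0,0]], "jaw": [0,0,0,0]}}

```text
time_s: 38.45
tool_pos: [0.6622, -0.0102, 0.2414]
tool_rot: [179.9, 0.1, 91.8]
force: [-6.2, -1.0, 13.1]
grip_width: 0.0552
grasp_force: 30.0
```

Call:
{"op": "send_rows", "data": {"xyz": [[0,0,-0.001],[0,0,0],[0,0,0],[0,0,0],[0,0,-0.02],[0,0,-0.04],[0,0,-0.04],[0,0,-0.03],[-0.042,-0.0187,0],[-0.042,-0.0187,0],[-0.042,-0.0187,0],[-0.042,-0.0187,0],[-0.042,-0.0187,0],[-0.042,-0.0187,0],[-0.042,-0.0187,0],[0,0,0]], "rotation": [[0,0,0],[0,0,0],[0,0,0],[0,0,0],[0,0,0],[0,0,0],[0,0,0],[0,0,0],[0,0,0],[0,0,0],[0,0,0],[0,0,0],[0,0,0],[0,0,0],[0,0,0],[0,0,0]], "jaw": [0,0.85,0.85,0.85,0.9,1,1,1,1,1,1,1,1,1,1,1]}}

```text
time_s: 40.05
tool_pos: [0.536, -0.3172, 0.3681]
tool_rot: [-179.8, 0.2, 91.0]
force: [-0.5, -1.0, 0.4]
grip_width: 0.0869
grasp_force: 0.0
```

```bash
python3 - <<'E'
from h import *
c=cam('top'); cv2.imwrite('pics/top6.png',c['image'])
for p,r in tins(c): print(p.round(4),r)
for p,r in tins(c,.08): print('z80',p.round(4),todock(p).round(1))
plan((.4883,-.4359),.024,91.8)
E
```

```text
turn z -0.009 | then shift x -0.1211 y -0.0533 z 0.1807
```

Call:
{"op": "send_rows", "data": {"xyz": [[-0.04,-0.0177,0],[-0.04,-0.0177,0],[-0.04,-0.0177,0],[0,0,0.045],[0,0,0.045],[0,0,0.035],[0,0,0.02],[0,0,0],[0,0,0]], "rotation": [[0,0,0],[0,0,0],[0,0,0],[0,0,0],[0,0,0],[0,0,0],[0,0,0],[0,0,0],[0,0,0]], "jaw": [1,1,1,1,1,1,1,1,1]}}

```text
time_s: 41.0
tool_pos: [0.4917, -0.429, 0.2244]
tool_rot: [180.0, -0.0, 91.9]
force: [0.2, -0.4, 0.7]
grip_width: 0.0872
grasp_force: 0.0
```

```bash
python3 - <<'E'
from h import *
plan((.4883,-.4359),.024,91.8)
E
```

```text
turn z 0.001 | then shift x -0.0068 y -0.0036 z 0.0369
```

Call:
{"op": "send_rows", "data": {"xyz": [[-0.0068,-0.0036,0.01],[0,0,0.014],[0,0,0.012],[0,0,0],[0,0,0],[0,0,0],[0,0,0],[0,0,0],[0,0,0],[0,0,0],[0,0,-0.03],[0,0,-0.04],[0,0,-0.04],[0,0,0]], "rotation": [[0,0,0],[0,0,0],[0,0,0],[0,0,0],[0,0,0],[0,0,0],[0,0,0],[0,0,0],[0,0,0],[0,0,0],[0,0,0],[0,0,0],[0,0,0],[0,0,0]], "jaw": [1,1,1,1,0,0,0,0,0,0,0,0,0,0]}}

```text
time_s: 42.4
tool_pos: [0.4893, -0.4376, 0.3047]
tool_rot: [179.6, 0.4, 91.8]
force: [1.4, -0.3, -0.2]
grip_width: 0.0557
grasp_force: 30.0
```

```bash
python3 - <<'E'
from h import *
plan(dock(.031,-.090)+[.002,0],.076,91.8)
c=cam('top')
for p,r in tins(c,.08): print('z80',p.round(4),todock(p).round(1),r)
E
```

```text
turn z -0.000 | then shift x 0.3407 y 0.1859 z 0.0652
z80 [ 0.6728 -0.4341] [  30.6 -432.9] 13.666762351989746
```

Call:
{"op": "send_rows", "data": {"xyz": [[0.034,0.0186,0],[0.034,0.0186,0],[0.034,0.0186,0],[0.034,0.0186,0],[0.034,0.0186,0],[0.034,0.0186,0],[0.034,0.0186,0],[0.034,0.0186,0],[0.034,0.0186,0],[0.0345,0.0186,0],[0,0,0],[0,0,0]], "rotation": [[0,0,0],[0,0,0],[0,0,0],[0,0,0],[0,0,0],[0,0,0],[0,0,0],[0,0,0],[0,0,0],[0,0,0],[0,0,0],[0,0,0]], "jaw": [0,0,0,0,0,0,0,0,0,0,0,0]}}

```text
time_s: 43.65
tool_pos: [0.6624, -0.089, 0.2962]
tool_rot: [-179.8, -0.0, 92.0]
force: [-1.0, -0.8, -2.0]
grip_width: 0.0553
grasp_force: 30.0
```

```bash
python3 - <<'E'
from h import *
plan(dock(.031,-.090)+[.002,0],.076,91.8); o=env.get_obs(); print(o['grip_width'],o['grasp_force'],o['tool_pos'])
s=cam('scene'); v=np.zeros((480,800,3),np.uint8)
v[:,:640]=cv2.resize(s['image'][200:320,230:390],(640,480),interpolation=2); cv2.imwrite('pics/i6.png',v[:,:640])
E
```

```text
turn z 0.003 | then shift x -0.0023 y 0.0019 z 0.0567
0.055298391107078654 29.99959710985422 [ 0.66242538 -0.0890069   0.29616067]
```

View pics/i6.png

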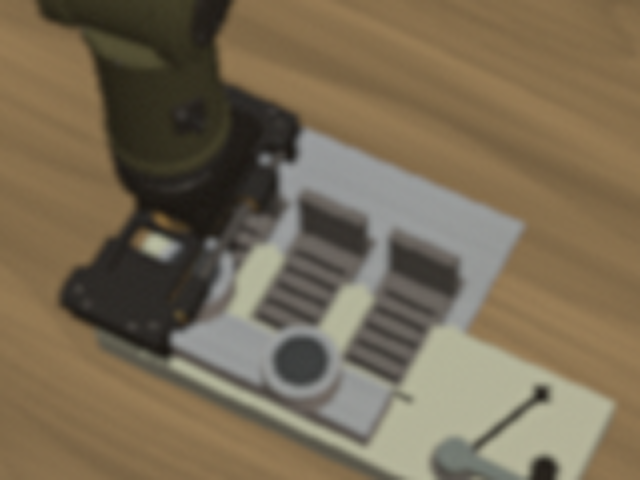

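The first tin stands flat on the rail at (300,360), and the second is still held above the rail. I'll lower it.

Call:
{"op": "send_rows", "data": {"xyz": [[-0.002,0.001,0.02],[0,0,0.02],[0,0,0.01],[0,0,0.003],[0,0,0.002],[0,0,0.001],[0,0,0],[0,0,0]], "rotation": [[0,0,0],[0,0,0],[0,0,0],[0,0,0],[0,0,0],[0,0,0],[0,0,0],[0,0,0]], "jaw": [0,0,0,0,0,0,0,0]}}

```text
time_s: 44.5
tool_pos: [0.664, -0.0926, 0.2427]
tool_rot: [179.9, 0.0, 91.8]
force: [-0.6, 0.2, -0.4]
grip_width: 0.0554
grasp_force: 30.0
```

Call:
{"op": "send_rows", "data": {"xyz": [[0,0,0.001],[0,0,0.001],[0,0,0]], "rotation": [[0,0,0],[0,0,0],[0,0,0]], "jaw": [0,0,0]}}

```text
time_s: 44.8
tool_pos: [0.6639, -0.0926, 0.2404]
tool_rot: [180.0, 0.0, 91.8]
force: [0.1, 0.4, 2.4]
grip_width: 0.0556
grasp_force: 30.0
```

Call:
{"op": "send_rows", "data": {"xyz": [[0,0,0.001],[0,0,0],[0,0,0],[0,0,0],[0,0,-0.02],[0,0,-0.04],[0,0,-0.04],[0,0,-0.03],[0.045,0.0005,0],[0.045,0.0005,0],[0.045,0.0005,0],[0.045,0.0005,0],[0.045,0,0],[0.045,0,0],[0,0,0],[0,0,0]], "rotation": [[0,0,0],[0,0,0],[0,0,0],[0,0,0],[0,0,0],[0,0,0],[0,0,0],[0,0,0],[0,0,0],[0,0,0],[0,0,0],[0,0,0],[0,0,0],[0,0,0],[0,0,0],[0,0,0]], "jaw": [0,0.85,0.85,0.85,0.85,0.85,0.85,0.6,0.6,0.6,0.6,0.6,0.6,0.6,0.6,0.6], "newtons": 10}}

```text
time_s: 46.4
tool_pos: [0.6568, 0.1794, 0.3687]
tool_rot: [-180.0, -0.0, 92.0]
force: [-0.4, -0.4, 0.6]
grip_width: 0.0522
grasp_force: 0.0
```

```bash
python3 - <<'E'
from h import *
plan((.6575,.1777),.08,91.2)
c=cam('top'); s=cam('scene'); v=np.zeros((480,800,3),np.uint8)
v[:,:400]=cv2.resize(c['image'][180:290,280:372],(400,480),interpolation=2); v[:,400:]=cv2.resize(s['image'][210:330,250:350],(400,480),interpolation=2); cv2.imwrite('pics/i7.png',v)
E
```

```text
turn z 0.014 | then shift x -0.0017 y 0.0007 z 0.1252
```

View pics/i7.png

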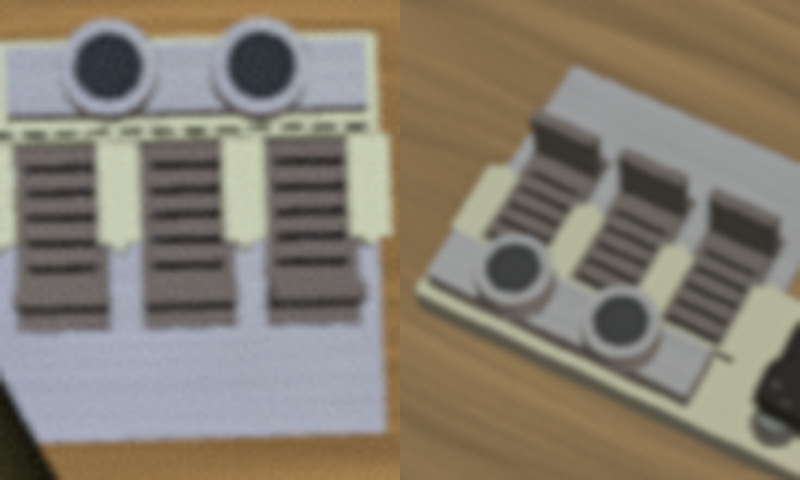

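All three cassettes are home and both tins sit flat on the rail at crop (107,68) and (262,68). Now I'll grip the knob.

Call:
{"op": "send_rows", "data": {"xyz": [[-0.0015,0,0.04],[0,0,0.04],[0,0,0.03],[0,0,0.015],[0,0,0],[0,0,0],[0,0,0],[0,0,0],[0,0,0],[0,0,0],[0,0,0]], "rotation": [[0,0,0.014],[0,0,0],[0,0,0],[0,0,0],[0,0,0],[0,0,0],[0,0,0],[0,0,0],[0,0,0],[0,0,0],[0,0,0]], "jaw": [0.6,0.6,0.6,0.6,0.6,0,0,0,0,0,0], "newtons": 10}}

```text
time_s: 47.6
tool_pos: [0.657, 0.1761, 0.2446]
tool_rot: [-179.9, 0.0, 91.0]
force: [-3.5, -1.8, 5.4]
grip_width: 0.0192
grasp_force: 10.0
```

Call:
{"op": "send_rows", "data": {"xyz": [[-0.0001,-0.0039,0],[-0.0001,-0.0039,0],[-0.0001,-0.0039,0],[-0.0001,-0.0039,0],[-0.0001,-0.0039,0],[-0.0001,-0.0039,0],[-0.0001,-0.0039,0],[-0.0001,-0.0039,0],[-0.0001,-0.0039,0],[-0.0001,-0.0039,0],[-0.0001,-0.0039,0],[-0.0001,-0.0039,0],[-0.0001,-0.0039,0],[-0.0001,-0.0039,0],[-0.0001,-0.0039,0],[-0.0001,-0.0039,0],[-0.0001,-0.0039,0],[0,0,0],[0,0,0]], "rotation": [[0,0,-0.06],[0,0,-0.06],[0,0,-0.06],[0,0,-0.06],[0,0,-0.06],[0,0,-0.06],[0,0,-0.06],[0,0,-0.06],[0,0,-0.06],[0,0,-0.06],[0,0,-0.06],[0,0,-0.06],[0,0,-0.06],[0,0,-0.06],[0,0,-0.06],[0,0,-0.06],[0,0,-0.06],[0,0,0],[0,0,0]], "jaw": [0,0,0,0,0,0,0,0,0,0,0,0,0,0,0,0,0,0,0]}}

```text
time_s: 49.5
tool_pos: [0.6037, 0.1434, 0.2446]
tool_rot: [179.9, 0.2, 149.3]
force: [4.9, -1.8, 1.0]
grip_width: 0.0197
grasp_force: 10.0
```

```bash
python3 - <<'E'
from h import *
o=env.get_obs(); d=o['tool_pos'][:2]-np.array([.65886,.1126]); a=np.degrees(np.arctan2(d[1],d[0])); print(a,np.hypot(*d),o['tool_rot'],o['force'])
b=np.radians(159.8); w=np.array([.65886,.1126])+.065*np.array([np.cos(b),np.sin(b)]); print(w); plan(w,.08,159.8)
E
```

```text
150.78655391868824 0.06315115867013477 [179.90461366   0.19124279 149.29163276] [ 4.8667389  -1.84736293  1.02113383]
[0.59785795 0.13504438]
turn z -0.183 | then shift x 0.0026 y -0.0099 z 0.0011
```

Call:
{"op": "send_rows", "data": {"xyz": [[0.0002,-0.0034,0],[0.0002,-0.0034,0],[0.0002,-0.0034,0],[0,0,0],[0,0,0]], "rotation": [[0,0,-0.06],[0,0,-0.06],[0,0,-0.06],[0,0,0],[0,0,0]], "jaw": [0,0,0,0,0]}}

```text
time_s: 50.0
tool_pos: [0.5992, 0.1337, 0.2446]
tool_rot: [180.0, 0.3, 159.6]
force: [6.7, -2.9, 0.2]
grip_width: 0.0195
grasp_force: 10.0
```

```bash
python3 - <<'E'
from h import *
o=env.get_obs(); d=o['tool_pos'][:2]-np.array([.65886,.1126]); a=np.degrees(np.arctan2(d[1],d[0])); print(a,np.hypot(*d),o['tool_rot'],o['force'])
E
```

```text
160.53920117527758 0.06323764335527556 [179.98383502   0.30431614 159.55246305] [ 6.68247658 -2.86848616  0.23508164]
```

Call:
{"op": "send_rows", "data": {"xyz": [[0,0,0],[0,0,0],[0,0,0],[0,0,-0.03],[0,0,-0.05],[0,0,-0.05],[0.0036,-0.0395,0],[0.0036,-0.0395,0],[0.0036,-0.0395,0],[0.0036,-0.0395,0],[0.0036,-0.0395,0],[0.0036,-0.0395,0],[0.0036,-0.0395,0],[0,0,0]], "rotation": [[0,0,0],[0,0,0],[0,0,0],[0,0,0],[0,0,0],[0,0,0],[0,0,0],[0,0,0],[0,0,0],[0,0,0],[0,0,0],[0,0,0],[0,0,0],[0,0,0]], "jaw": [0.5,0.5,0.5,0.5,0.5,0.5,0.5,0.5,0.5,0.5,0.5,0.5,0.5,0.5]}}

```text
time_s: 51.4
tool_pos: [0.4753, -0.1208, 0.3732]
tool_rot: [-179.8, -0.1, 159.2]
force: [0.2, -0.4, -0.2]
grip_width: 0.0436
grasp_force: 0.0
```

```bash
python3 - <<'E'
from h import *
c=cam('top'); s=cam('scene'); cv2.imwrite('pics/top8.png',c['image']); cv2.imwrite('pics/sc8.png',s['image'])
v=np.zeros((480,800,3),np.uint8)
v[:,:400]=cv2.resize(c['image'][188:248,220:270],(400,480),interpolation=2); v[:,400:]=cv2.resize(s['image'][275:335,320:370],(400,480),interpolation=2); cv2.imwrite('pics/i8.png',v)
E
```

View pics/i8.png

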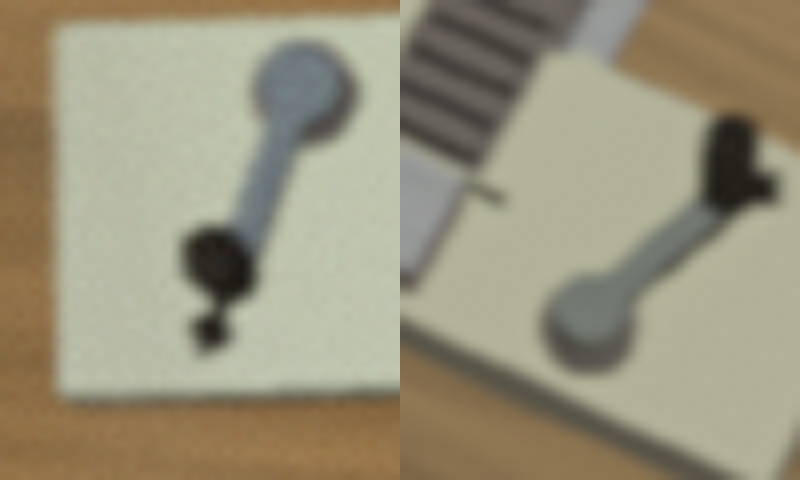

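The lever lies close over the pointer, knob at (220,262) and pointer tip at (210,332). I'll check the angles numerically.

```bash
python3 - <<'E'
from h import *
H=np.array([.65886,.1126])
def lineang(c,img,z,mask,rlo,rhi,guess):
    ys,xs=np.nonzero(mask); P=np.array([ray(c,float(x),float(y),z)[:2] for x,y in zip(xs,ys)])
    w=mask[ys,xs].astype(float); d=P-H; r=np.hypot(*d.T); a=np.degrees(np.arctan2(d[:,1],d[:,0]))
    k=(r>rlo)&(r<rhi)&(abs(a-guess)<18); q=P[k]; ww=w[k]; 
    m=np.average(q,axis=0,weights=ww); C=np.cov(q.T,aweights=ww); v=np.linalg.eigh(C)[1][:,1]; v*=np.sign(v@(m-H))
    return np.degrees(np.arctan2(v[1],v[0])),np.degrees(np.arctan2(*(m-H)[::-1])),k.sum()
for cn,f0,f1 in(('top','pics/top2.png','pics/top8.png'),('scene','pics/sc2.png','pics/sc8.png')):
    c=cam(cn)
    b0=cv2.imread(f0).astype(int); b1=cv2.imread(f1).astype(int)
    hsv=cv2.cvtColor(b1.astype(np.uint8),cv2.COLOR_BGR2HSV)
    st=np.clip(b1[...,0]-b1[...,2]+12,0,40); st[hsv[...,2]<85]=0       # steel is bluish, pod cream
    g=b0.sum(2)/3; dk=np.clip(150-g,0,120).astype(int)                    # dark pointer in the earlier picture
    print(cn,'lever',lineang(c,b1,.05,st,.022,.045,160),'pointer',lineang(c,b0,.032,dk,.03,.075,160))
E
```

```text
top lever (np.float64(162.0934105697426), np.float64(162.54746071568448), np.int64(53)) pointer (np.float64(-173.14167881281458), np.float64(165.97815622636853), np.int64(73))
scene lever (np.float64(161.9082833255498), np.float64(159.25367537704705), np.int64(36)) pointer (np.float64(159.93986363965297), np.float64(159.6074788598435), np.int64(51))
```

```bash
python3 - <<'E'
from h import *
H=np.array([.6582,.1120])
c=cam('top')
def centre(b,z,sgn,rs,lo,hi,ang):
    # profile across the expected line: weighted centre of the feature, sub-pixel, at several radii
    u=np.array([np.cos(np.radians(ang)),np.sin(np.radians(ang))]); n=np.array([-u[1],u[0]]); out=[]
    t=np.linspace(-.014,.014,57)
    for r in rs:
        uv=np.float32([proj(C,[*(H+r*u+x*n),z]) for x in t]).reshape(1,-1,2)
        p=cv2.remap(b,uv[...,0],uv[...,1],cv2.INTER_LINEAR)[0].astype(float); w=sgn(p)
        w=np.clip(w-np.median(w)-lo,0,None); w[abs(t-t[w.argmax()])>.009]=0; out.append((t*w).sum()/w.sum())
    k,b0=np.polyfit(rs,out,1); return round(ang+np.degrees(np.arctan(k)),2),round(b0*1000,2)
blue=lambda p:p[:,0]-p[:,2]; dark=lambda p:255-p.mean(1)
for cn,pf,lf in(('top','pics/top1.png','pics/top8.png'),('scene','pics/sc2.png','pics/sc8.png')):
    C=cam(cn); print(cn,'pointer',centre(cv2.imread(pf),.031,dark,np.arange(.032,.074,.003),8,0,160),
      'lever',[centre(cv2.imread(lf),z,blue,np.arange(.02,.046,.003),8,0,161) for z in(.046,.052)],
      'lever closed',centre(cv2.imread(pf),.05,blue,np.arange(.02,.042,.003),8,0,91))
E
```

```text
top pointer (np.float64(159.74), np.float64(-0.87)) lever [(np.float64(161.16), np.float64(-0.67)), (np.float64(160.88), np.float64(0.55))] lever closed (np.float64(91.91), np.float64(-0.41))
scene pointer (np.float64(160.11), np.float64(-0.91)) lever [(np.float64(161.89), np.float64(-1.02)), (np.float64(161.2), np.float64(-2.51))] lever closed (np.float64(92.28), np.float64(-0.44))
```

The pointer reads about 159.9° and the lever about 161.2°. I'll make a small 1.3° trim clockwise.

```bash
python3 - <<'E'
from h import *
plan((.5998,.1351),.08,159.3)
E
```

```text
turn z 0.011 | then shift x -0.0257 y 0.2757 z 0.1304
```

Call:
{"op": "send_rows", "data": {"xyz": [[-0.0037,0.0394,0],[-0.0037,0.0394,0],[-0.0037,0.0394,0],[-0.0037,0.0394,0],[-0.0037,0.0394,0],[-0.0037,0.0394,0],[-0.0036,0.0394,0],[0,0,0],[0,0,0.035],[0,0,0.03],[0,0,0],[0,0,0]], "rotation": [[0,0,0],[0,0,0],[0,0,0],[0,0,0],[0,0,0],[0,0,0],[0,0,0],[0,0,0],[0,0,0],[0,0,0],[0,0,0],[0,0,0]], "jaw": [0.5,0.5,0.5,0.5,0.5,0.5,0.5,0.5,0.5,0.5,0.5,0.5], "newtons": 10}}

```text
time_s: 52.95
tool_pos: [0.5975, 0.1347, 0.3091]
tool_rot: [180.0, -0.1, 159.8]
force: [-0.1, -0.4, 0.7]
grip_width: 0.0431
grasp_force: 0.0
```

```bash
python3 - <<'E'
from h import *
plan((.5998,.1351),.08,159.3)
E
```

```text
turn z 0.008 | then shift x -0.0020 y 0.0012 z 0.0656
```

Call:
{"op": "send_rows", "data": {"xyz": [[-0.002,0.0012,0],[0,0,0.03],[0,0,0.025],[0,0,0.01],[0,0,0],[0,0,0],[0,0,0],[0,0,0],[0,0,0],[0,0,0]], "rotation": [[0,0,0],[0,0,0],[0,0,0],[0,0,0],[0,0,0],[0,0,0],[0,0,0],[0,0,0],[0,0,0],[0,0,0]], "jaw": [0.5,0.5,0.5,0.5,0.5,0,0,0,0,0]}}

```text
time_s: 53.95
tool_pos: [0.6001, 0.1348, 0.2447]
tool_rot: [-180.0, 0.1, 159.7]
force: [-1.1, -0.8, 4.0]
grip_width: 0.0194
grasp_force: 10.0
```

```bash
python3 - <<'E'
from h import *
o=env.get_obs(); d=o['tool_pos'][:2]-np.array([.65886,.1126]); print(np.degrees(np.arctan2(d[1],d[0])),np.hypot(*d),o['force'],o['grip_width'])
E
```

```text
159.31676528293752 0.06283290731185857 [-1.06453801 -0.80473606  3.97295   ] 0.019366981625978764
```

Now I'll release and retreat clear, then take a final measurement.

Call:
{"op": "send_rows", "data": {"xyz": [[0,0,0],[0,0,0],[0,0,0],[0,0,-0.03],[0,0,-0.05],[0,0,-0.05],[0.0036,-0.0395,0],[0.0036,-0.0395,0],[0.0036,-0.0395,0],[0.0036,-0.0395,0],[0.0036,-0.0395,0],[0.0036,-0.0395,0],[0.0036,-0.0395,0],[0,0,0]], "rotation": [[0,0,0],[0,0,0],[0,0,0],[0,0,0],[0,0,0],[0,0,0],[0,0,0],[0,0,0],[0,0,0],[0,0,0],[0,0,0],[0,0,0],[0,0,0],[0,0,0]], "jaw": [0.5,0.5,0.5,0.5,0.5,0.5,0.5,0.5,0.5,0.5,0.5,0.5,0.5,0.5]}}

```text
time_s: 55.35
tool_pos: [0.4781, -0.1221, 0.3734]
tool_rot: [-179.7, -0.0, 159.1]
force: [0.0, -0.6, 0.5]
grip_width: 0.0434
grasp_force: 0.0
```

```bash
python3 - <<'E'
from h import *
H=np.array([.6582,.1120])
def centre(C,b,z,sgn,rs,lo,ang):
    u=np.array([np.cos(np.radians(ang)),np.sin(np.radians(ang))]); n=np.array([-u[1],u[0]]); out=[]; t=np.linspace(-.014,.014,57)
    for r in rs:
        uv=np.float32([proj(C,[*(H+r*u+x*n),z]) for x in t]).reshape(1,-1,2)
        p=cv2.remap(b,uv[...,0],uv[...,1],cv2.INTER_LINEAR)[0].astype(float); w=sgn(p)
        w=np.clip(w-np.median(w)-lo,0,None); w[abs(t-t[w.argmax()])>.009]=0; out.append((t*w).sum()/w.sum())
    k,b0=np.polyfit(rs,out,1); return round(ang+np.degrees(np.arctan(k)),2)
for cn in('top','scene'):
    C=cam(cn); cv2.imwrite(f'pics/{cn}9.png',C['image'])
    print(cn,[centre(C,C['image'],z,lambda p:p[:,0]-p[:,2],np.arange(.02,.046,.003),8,160) for z in(.046,.049,.052)])
E
```

```text
top [np.float64(160.44), np.float64(160.47), np.float64(160.62)]
scene [np.float64(160.1), np.float64(159.9), np.float64(159.87)]
```

View pics/scene9.png

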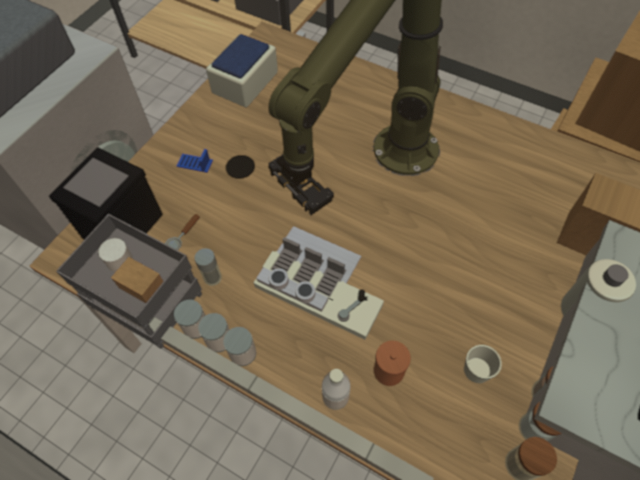

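The lever now reads about 160.2° against the pointer's 159.9°. All the cassettes and tins are in place at about (310,265), the bystanders haven't moved, and the robot is clear.

```bash
python3 -c "
from cell import env
print(env.sign_off())"
```

```text
the job is handed in; nothing more can be done
None
```

The job is handed in: I shut the vent lever first, slid three cassettes home in their own slots, stood two tins flat on the rail, then opened the lever to within about 0.3° of the pointer by my camera measurement. `env.sign_off()` gave no verdict.

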